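# Copy a bracket's bend angle to a jig fence with a locking bevel gauge

## Robot

A 7-joint arm with a two-finger parallel gripper is mounted at the origin on the work surface. World frame = base frame: x ahead of the robot, y to its left, z up, the work surface at z = 0. Lengths are in m, angles in rad, forces in N, time in s.
With the tool pointing down it reaches from about 0.425 to 0.8 m from the base axis. Payload 8.3 kg.
Tool frame: the origin (TCP) lies at the very end of the fingers, on their centre line; the grasp point (between the pads) lies 19 mm behind it; z points along the fingers, y is the line along which they close (so a half turn about z gives the same grasp; the last joint's range is limited). The gripper opens to 85 mm and grips with 20 to 120 N. Pads are 22 mm wide; open, the fingers measure 114 mm over their backs; the gripper's body (76 mm by 85 mm) begins 54 mm behind the grasp point. The pads swing forward as they close: fully open they stand 13 mm farther back than shut.
Start: joints at [-1.358, 0.383, 0.016, 1.37, -0.006, 1.388, -0.046], TCP at [0.17, 0.601, 0.231] pointing down, gripper open.
Joint ranges: [-2.95, 2.95], [-0.25, 2.06], [-1.52, 1.56], [0.18, 2.33], [-1.44, 4.58], [0.02, 2.06], [-3.01, 3.01]. Speed limits (rad/s): [2.39, 2.39, 3.01, 3.01, 3.14, 3.14, 3.14].

## Interface

Orientations are given as a 3x3 rotation matrix whose columns are the frame's x, y, z axes.
In Python, from plant import get_obs, get_image, camera_info, job_done gives the robot as it stands. The module is installed in compiled form; this text tells all that it offers.
- The arm moves only by the shell command python3 -m jog 'ROWS'. ROWS is JSON, a list of rows, each an object of numbers: "rx", "ry", "rz": the turn, a rotation vector about the tool's x, y, z in rad; "x", "y", "z": the shift along the tool's x, y, z in m; "hand": the closure, from 0 (fully open) to 1 (shut). In form: [{"rx": .., "ry": .., "rz": .., "x": .., "y": .., "z": .., "hand": ..}, ...]. A call has 1 to 20 rows; each row shifts and turns the commanded pose from where the row before left it, along the tool's axes as they then stand; what a row does not reach is not made up. A row lasts 1/12 s, in which the tool goes at most 41.7 mm and 7.16 degrees, less where a joint would pass 70% of its speed; a pose out of reach is approached as far as the arm can. A call with a gripper value outside its range is refused whole. The fingers move at their own pace and stop on an object; the grip force is fixed at half the most. Time passes only in rows, so rows that do not move let the fingers close. It gives the time, the measured TCP pose, the force, the opening and the grip force at its end, in the units of the state.
- get_obs(): the state, without advancing time (a new reading comes with each control period).
- get_image(name): name is "side" or "top" or "wrist"; returns the picture (400x640x3 uint8, red, green, blue); there is no depth.
- camera_info(name): a dict with "camera_matrix" (3x3 intrinsics, pixels), "extrinsics" (4x4, takes a point from world to camera coordinates). Camera axes: x right, y down, z forward; pixel columns grow to the right and rows downward; lengths in m; the calibration is good to about 2 mm. A picture is of the moment at which its call begins: read the wrist's pose just before it. camera_info takes no time and is no camera call; for the wrist camera it gives the pose at the moment of the call.
- job_done(): hands the job in; it is judged then, once.
The state is a dict: "clock": time; "joint_positions": joint angles; "joint_velocities": joint speeds; "effort": joint torques, N m; "ee_pos": TCP position; "tool_rot": TCP orientation; "ft_force": force on the tool from outside, world axes, zero at the start; "torque": the same for the moment, N m; "gripper_width": opening from 0.0 (shut) to 1.0 (fully open); "gripper_force": force on a finger pad.
Only numpy, scipy, OpenCV 4.12 (cv2) and the standard library are available. Lean on these libraries where they do the work, as an engineer would, in place of code of your own. Each camera call takes 0.05 s, during which the arm holds its last target. There are 200 camera calls.

## Task

Copy the bend of the sample bracket to the jig's swinging fence with the bevel gauge: push the gauge fully home into the inside of the bracket's corner with a firm push of about 10 N (never more than 40 N) so that stock and blade both lie flush, and press its lock lever down flat and hard there. Then carry the locked gauge to the jig and, with its stock flat along the rail, push it fully home just as firmly so that its blade swings the fence to the same angle, and leave it lying there, still locked. Move the fence with the gauge only, do not touch the bracket or jig with the gripper, and leave the other things where they are.

Things in the scene. Friction and masses are not known exactly. Their poses are not given: they have to be found in the camera images.
- gauge_grip (a point): Bevel gauge, loose, about 0.5 kg, lying flat. Grip it across its upright aluminium fin: 14 mm wide (x), 46 mm long (y), 12 to 62 mm above the bench; this is the fin's centre, 37 mm up. Gauge axes: +y along the stock from nose to tail, z up, the blade swings out on the -x side.
- gauge_nose (a point): On the gauge's pivot axis at bench level, 79 mm in -y of the fin's centre. Gauge axes. The stock, a steel bar 12 mm high, runs from here to y = 135 mm (a block 26 mm high on its tail), outer edge at x = 10 mm, inner edge at x = -14 mm, and ends in a round nose of radius 10 mm about the pivot.
- blade (a joint): Inside angle between gauge stock and blade, rad (1.57 = square, larger = more open), at most 2.7. Starts too open, at 2.1 to 2.3. Lock open: turns under 0.05 N m and stays where left; lock pressed hard: holds more than the fence resists; lock closed only lightly: it slips.
- blade_mid (a point): On the blade's outer (working) edge, 55 mm along it from the pivot, 16 mm up. y points along the blade away from the pivot, -x outward; the edge lies 10 mm outside the pivot axis, tangent to the nose. Steel strip 95 mm long, 13 to 20 mm up, under a disc of radius 20 mm, 21 to 25 mm up, round the pivot.
- lock (a joint): Angle of the gauge's black lock lever, rad: starts raised at about 0.6 (open), 0 = flat (locked; it stops by itself within 0.05 of 0 against the blade's disc). 2 to 4 N down on its tip moves it, but once flat it must be pressed with 10 to 15 N to clamp the blade hard; it then stays clamped.
- lock_tip (a point): Top of the lock lever near its free end, 36 mm from its hinge. The lever is 12 mm wide, 42 mm long, hinged over the pivot 32 mm up, and points along the stock's +y. Flat, this point is 37 mm up, 36 mm in +y from the pivot; the fin begins 20 mm farther on in +y.
- sample: Sample bracket, fixed: aluminium strip on edge, 20 mm high, 5 mm thick, folded once. Origin at bench level at the centre of the fold's 10 mm inner radius. Leg A runs along +y, inner face at x = 10 mm, y = 0 to 125 mm; the inside of the corner is on the -x side. A gauge fully home has its nose point at this origin, its axes parallel to these.
- wing_mid (a point): On the inner face of the bracket's other leg (the wing, reaching 100 mm from the fold), 55 mm along it, 10 mm up. y points along the wing away from the fold, -x into the metal. The inside angle between leg A and the wing, 1.5 to 1.78 rad, different each time and rigid, is the angle to copy.
- jig: Setting jig, fixed, parallel to the bracket, 0.29 to 0.33 m from it on its +y side. Origin at bench level on the fence's pivot. Rail 20 mm high with its face at x = 10 mm, y = 2 to 130 mm; low stop block, face at y = -10 mm. A gauge fully home (stock on rail, nose on stop) has its nose point at this origin, axes parallel to these; the blade passes over the stop.
- fence (a joint): Inside angle between the jig's rail and its swinging fence, rad. Starts too closed, at 1.1 to 1.3. Stiff (0.06 N m); stays where it is left.
- fence_mid (a point): On the working face of the jig's swinging fence (steel bar 9 mm thick, 2 to 20 mm up, from 14 to 98 mm from the pivot), 55 mm along it, 11 mm up. y points along the fence away from the pivot, -x into the bar, away from the gauge. The face lies 10 mm outside the pivot axis.
- cap_a: Bystander: black capacitor can, 35 mm across, 85 mm tall, standing. Origin under its centre.
- cap_b: Bystander: a second such capacitor.
- board: Bystander: green circuit board 100 x 130 x 5 mm with white and black components up to 27 mm high. Origin under its centre.
- driver: Bystander: screwdriver lying beyond the jig. Origin under its middle.
- resistor: Bystander: white ceramic resistor block 25 x 45 x 20 mm. Origin under its centre.
- nut: Bystander: brass bush 22 mm across, 9 mm high. Origin under its centre.
- tape: Bystander: roll of white tape, 70 mm across, 20 mm high, lying flat. Origin under its centre.

How it is judged:
On the way, in this order (a step that is already met when the one before it is completed fails the run):
1. gauge pushed home in the sample bracket's corner (nose within 3 mm, stock parallel within 2.6 degrees, middle of the blade's edge within 2.5 mm of the wing's face) with more than 4 N on the bracket (horizontal distance between gauge_nose and sample below 0.003 m and angle between the y axis of gauge_nose and the y axis of sample, either way round below 0.045 rad and x of blade_mid in the frame of wing_mid between -0.0025 and 0.0025 m and height (world z) of gauge_nose below 0.005 m and contact force between gauge and sample above 4 N), for 0.3 s.
2. lever pressed flat with the gauge home in the corner, the blade within 2.3 degrees of the bracket's wing (horizontal distance between gauge_nose and sample below 0.005 m and angle between the y axis of blade_mid and the y axis of wing_mid, either way round below 0.04 rad and value of joint lock below 0.06 rad), for 0.2 s.
3. locked gauge pushed home in the jig with more than 4 N on it, middle of the blade's edge within 2.5 mm of the fence's face (horizontal distance between gauge_nose and jig below 0.004 m and angle between the y axis of gauge_nose and the y axis of jig, either way round below 0.045 rad and height (world z) of gauge_nose below 0.005 m and value of joint lock below 0.06 rad and x of blade_mid in the frame of fence_mid between -0.0025 and 0.0025 m and contact force between gauge and jig above 4 N), for 0.3 s.
At the end, for the whole second after the job is handed in: The fence stands at the sample bracket's angle within 0.04 rad (2.3 degrees), and the gauge lies at rest on the bench in the jig, nose within 6 mm of home, stock along the rail within 0.05 rad, its lock lever still flat (angle between the y axis of fence_mid and the y axis of wing_mid, either way round below 0.04 rad and horizontal distance between gauge_nose and jig below 0.006 m and angle between the y axis of gauge_nose and the y axis of jig, either way round below 0.05 rad and height (world z) of gauge_nose below 0.005 m and value of joint lock below 0.06 rad and linear speed of gauge below 0.01 m/s); the robot touches nothing.
It fails at once if the gauge presses on the bracket or the jig with more than 40 N (contact force between gauge and sample above 40 N or contact force between gauge and jig above 40 N).
It fails at once if the robot itself touches the jig, its fence or the bracket (contact force between any of the arm, the fingers and jig above 0.5 N or contact force between any of the arm, the fingers and sample above 0.5 N).
It fails at once if a bystander is moved by more than 2 cm (distance of any of cap_a, cap_b, board, driver, resistor, nut, tape from where it was at the start of the episode above 0.02 m).
It also fails if it takes over 72 s, if anything falls off the work surface, if the arm or the gripper's body presses on something with over 40 N, if the wrist force passes 120 N, or if a joint passes its speed limit or range.

## Working session

There is one attempt and no reset: what is moved stays moved. The work goes in short steps, Python scripts to look and compute and a shell command to move; the robot and the scene stay as the last step left them, time stands still between calls to the robot, and variables do not carry over. Pictures are saved under pics/ and viewed, at most 10 in all, crops included, and the job is handed in when it is done.

```bash
mkdir -p pics; python3 - <<'E'
from plant import *
import cv2,numpy as np
o=get_obs();print({k:np.round(v,3).tolist() for k,v in o.items()})
for n in ("top","side"):
    cv2.imwrite(f"pics/{n}0.png",cv2.cvtColor(get_image(n),cv2.COLOR_RGB2BGR));c=camera_info(n);print(n,np.round(c["camera_matrix"],1).tolist(),np.round(c["extrinsics"],3).tolist())
E
```

```text
{'clock': 0.0, 'joint_positions': [-1.358, 0.384, 0.016, 1.371, -0.006, 1.388, -0.047], 'joint_velocities': [0.001, -0.001, 0.002, -0.001, -0.0, 0.0, -0.002], 'effort': [0.001, -62.76, 0.845, -37.182, 0.017, 0.014, -0.0], 'ee_pos': [0.17, 0.601, 0.23], 'tool_rot': [[-0.962, 0.272, -0.0], [0.272, 0.962, -0.002], [-0.0, -0.002, -1.0]], 'ft_force': [-0.572, -0.338, 0.695], 'torque': [-0.045, -0.021, -0.083], 'gripper_force': 0.0, 'gripper_width': 0.999}
top [[427.7, 0.0, 318.4], [0.0, 427.7, 205.1], [0.0, 0.0, 1.0]] [[-0.028, -1.0, -0.003, 0.024], [-0.987, 0.028, -0.16, 0.527], [0.16, -0.002, -0.987, 0.923], [0.0, 0.0, 0.0, 1.0]]
side [[505.9, 0.0, 323.8], [0.0, 505.9, 205.9], [0.0, 0.0, 1.0]] [[0.698, -0.716, -0.002, -0.37], [-0.455, -0.441, -0.773, 0.282], [0.553, 0.541, -0.634, 0.932], [0.0, 0.0, 0.0, 1.0]]
```

View pics/top0.png

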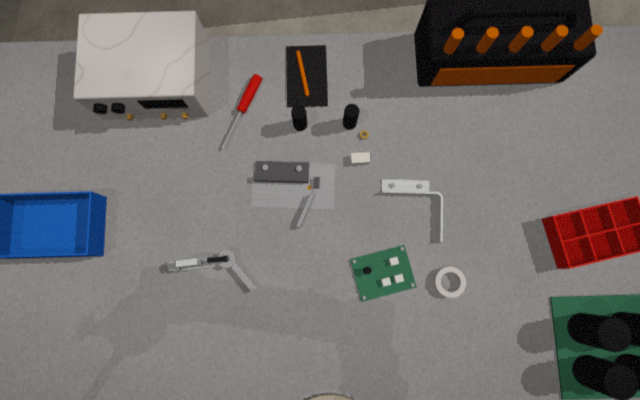

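View pics/side0.png

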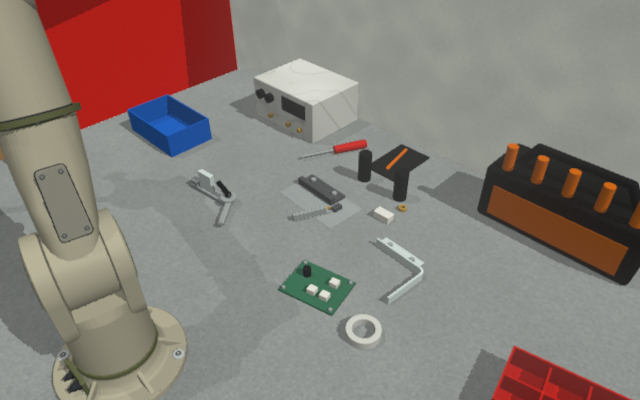

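The top view shows the gauge at about (228,257) with its stock to the left (world +y), the jig at (300,185), and the bracket fold at (440,192). The gauge and bracket axes are close to the world axes. Next I'll get coarse positions by casting rays.

```bash
cat > h.py <<'E'
from plant import *
import cv2,numpy as np
def ray(n,px,z,info=None):
    c=info or camera_info(n);K=c["camera_matrix"];E=np.array(c["extrinsics"]);R,t=E[:3,:3],E[:3,3]
    P=np.atleast_2d(np.array(px,float));d=np.c_[P,np.ones(len(P))]@np.linalg.inv(K).T@R;o=-R.T@t
    return (o+d*((z-o[2])/d[:,2])[:,None])
def totool(goal):  # world goal TCP -> tool shift
    o=get_obs();return np.array(o["tool_rot"]).T@(np.array(goal)-o["ee_pos"])
def snap(n,f,box=None,s=1):
    i=camera_info(n);im=cv2.cvtColor(get_image(n),cv2.COLOR_RGB2BGR);cv2.imwrite("pics/raw_"+f,im)
    np.savez("pics/"+f+".npz",K=i["camera_matrix"],E=i["extrinsics"])
    if box: x0,y0,x1,y1=box;im=im[y0:y1,x0:x1]
    cv2.imwrite("pics/"+f,cv2.resize(im,None,fx=s,fy=s,interpolation=cv2.INTER_CUBIC));return i
E
python3 - <<'E'
from h import *
print(ray("top",[(228,257)],.025),ray("top",[(187,263)],.062),ray("top",[(440,193)],.02),ray("top",[(318,183)],.02),ray("top",[(255,165)],.02),ray("top",[(382,182)],.02))
c=camera_info("wrist");E=np.array(c["extrinsics"]);o=get_obs();C=-E[:3,:3].T@E[:3,3]
print("cam in tool",np.array(o["tool_rot"]).T@(C-o["ee_pos"]),np.round(np.array(o["tool_rot"]).T@E[:3,:3].T,3).tolist(),c["camera_matrix"])
E
```

```text
[[0.41764579 0.21629227 0.025     ]] [[0.40549628 0.29716384 0.062     ]] [[ 0.55180246 -0.27344299  0.02      ]] [[0.58344868 0.00870382 0.02      ]] [[0.6307505  0.15531666 0.02      ]] [[ 0.58162967 -0.14039532  0.02      ]]
cam in tool [ 0.07805751 -0.00140861 -0.14233685] [[0.0, -0.952, -0.306], [1.0, 0.0, 0.0], [-0.0, -0.306, 0.952]] [[334.76339258   0.         317.12136363]
 [  0.         334.76339258 196.93437667]
 [  0.           0.           1.        ]]
```

```bash
python3 -m jog '[{"x":-0.0262,"y":-0.0221,"z":0.006},{"x":-0.0262,"y":-0.0221,"z":0.006},{"x":-0.0262,"y":-0.0221,"z":0.006},{"x":-0.0262,"y":-0.0221,"z":0.006},{"x":-0.0262,"y":-0.0221,"z":0.006},{"x":-0.0262,"y":-0.0221,"z":0.006},{"x":-0.0262,"y":-0.0221,"z":0.006},{"x":-0.0262,"y":-0.0221,"z":0.006},{"x":-0.0262,"y":-0.0221,"z":0.006},{"x":-0.0262,"y":-0.0221,"z":0.006},{"x":-0.0262,"y":-0.0221,"z":0.006},{"x":-0.0262,"y":-0.0221,"z":0.006}]'
python3 -m jog '[{"rz":0.1147},{"rz":0.1147},{"rz":0.1147},{"rz":0.1147},{"rz":0.1147},{"rz":0.1147},{"rz":0.1147},{"rz":0.1147},{"rz":0.1147},{"rz":0.1147},{},{}]'
python3 -c "
from h import *
snap('wrist','w1.png')"
```

```text
validation failed for argument at $[0]...
validation failed for argument at $[0]...
```

View pics/w1.png

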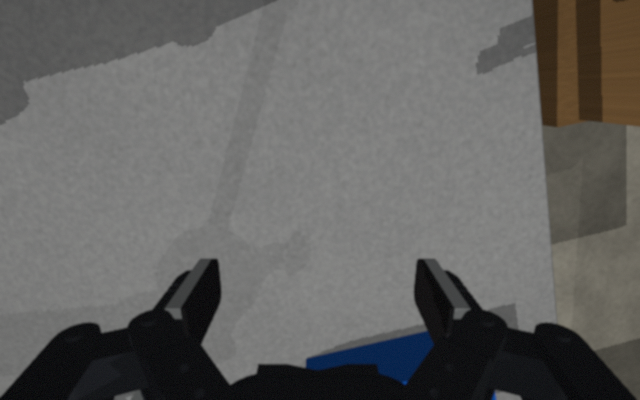

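The wrist view shows only bare bench, with the fingers at the bottom. The moves were refused, probably because every row needs all its keys.

```bash
python3 -m jog '[{"rx":0,"ry":0,"rz":0,"x":-0.0262,"y":-0.0221,"z":0.006,"hand":0},{"rx":0,"ry":0,"rz":0,"x":-0.0262,"y":-0.0221,"z":0.006,"hand":0},{"rx":0,"ry":0,"rz":0,"x":-0.0262,"y":-0.0221,"z":0.006,"hand":0},{"rx":0,"ry":0,"rz":0,"x":-0.0262,"y":-0.0221,"z":0.006,"hand":0},{"rx":0,"ry":0,"rz":0,"x":-0.0262,"y":-0.0221,"z":0.006,"hand":0},{"rx":0,"ry":0,"rz":0,"x":-0.0262,"y":-0.0221,"z":0.006,"hand":0},{"rx":0,"ry":0,"rz":0,"x":-0.0262,"y":-0.0221,"z":0.006,"hand":0},{"rx":0,"ry":0,"rz":0,"x":-0.0262,"y":-0.0221,"z":0.006,"hand":0},{"rx":0,"ry":0,"rz":0,"x":-0.0262,"y":-0.0221,"z":0.006,"hand":0},{"rx":0,"ry":0,"rz":0,"x":-0.0262,"y":-0.0221,"z":0.006,"hand":0},{"rx":0,"ry":0,"rz":0,"x":-0.0262,"y":-0.0221,"z":0.006,"hand":0},{"rx":0,"ry":0,"rz":0,"x":-0.0262,"y":-0.0221,"z":0.006,"hand":0}]'
python3 -m jog '[{"rx":0,"ry":0,"rz":0.1147,"x":0,"y":0,"z":0,"hand":0},{"rx":0,"ry":0,"rz":0.1147,"x":0,"y":0,"z":0,"hand":0},{"rx":0,"ry":0,"rz":0.1147,"x":0,"y":0,"z":0,"hand":0},{"rx":0,"ry":0,"rz":0.1147,"x":0,"y":0,"z":0,"hand":0},{"rx":0,"ry":0,"rz":0.1147,"x":0,"y":0,"z":0,"hand":0},{"rx":0,"ry":0,"rz":0.1147,"x":0,"y":0,"z":0,"hand":0},{"rx":0,"ry":0,"rz":0.1147,"x":0,"y":0,"z":0,"hand":0},{"rx":0,"ry":0,"rz":0.1147,"x":0,"y":0,"z":0,"hand":0},{"rx":0,"ry":0,"rz":0.1147,"x":0,"y":0,"z":0,"hand":0},{"rx":0,"ry":0,"rz":0.1147,"x":0,"y":0,"z":0,"hand":0},{"rx":0,"ry":0,"rz":0,"x":0,"y":0,"z":0,"hand":0},{"rx":0,"ry":0,"rz":0,"x":0,"y":0,"z":0,"hand":0}]'
python3 -c "
from h import *
snap('wrist','w2.png')"
```

```text
clock: 1.15
ee_pos: [0.401, 0.259, 0.159]
tool_rot: [[-0.962, 0.272, -0.0], [0.272, 0.962, 0.0], [0.0, 0.0, -1.0]]
ft_force: [0.7, 0.8, -0.2]
gripper_width: 1.001
gripper_force: 0.0
clock: 2.15
ee_pos: [0.4003, 0.2605, 0.1591]
tool_rot: [[-0.151, 0.989, -0.0], [0.989, 0.151, -0.0], [-0.0, -0.0, -1.0]]
ft_force: [0.6, 0.3, 0.6]
gripper_width: 1.0
gripper_force: 0.0
```

View pics/w2.png

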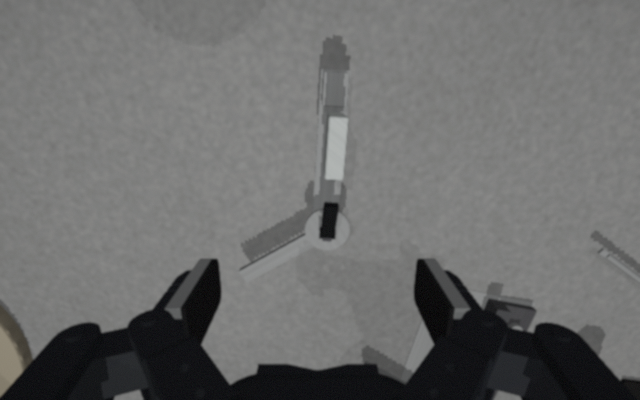

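The fin's bright top is at (337,148), the disc (pivot) at (327,229), and the blade runs to (245,268). I'll measure these, then look at the bracket and jig from above.

```bash
cat >> h.py <<'E'
def load(f):
    z=np.load("pics/"+f+".npz");return cv2.imread("pics/raw_"+f),{"camera_matrix":z["K"],"extrinsics":z["E"]}
def blobs(m,amin=60):
    for c in cv2.findContours(m.astype(np.uint8),cv2.RETR_EXTERNAL,cv2.CHAIN_APPROX_NONE)[0]:
        if cv2.contourArea(c)>amin: yield c
E
python3 - <<'E'
from h import *
im,i=load("w2.png");g=im.max(2)
for c in blobs(g[:260]>190): 
    r=cv2.minAreaRect(c);b=ray(0,cv2.boxPoints(r),.062,i);print("fin?",r,b.mean(0),[np.linalg.norm(b[k]-b[k-1]).round(4) for k in (1,2)]);
    l=[b[k]-b[k-1] for k in (1,2)];v=max(l,key=np.linalg.norm);v=v*np.sign(v[1]);print("yaw",np.arctan2(-v[0],v[1]))
print("pivot",ray(0,[(327,229)],.025,i),"leverbox")
for c in blobs((g<25)[:250]):r=cv2.minAreaRect(c);print(r,ray(0,cv2.boxPoints(r),.037,i).round(4).tolist())
print(totool([.575,-.12,.159]))
E
```

```text
pivot [[0.41516482 0.22040656 0.025     ]] leverbox
((328.40582275390625, 219.8160400390625), (12.60865306854248, 33.16457748413086), 6.581944942474365) [[0.4092, 0.2185, 0.037], [0.4077, 0.2486, 0.037], [0.4183, 0.2489, 0.037], [0.4201, 0.2188, 0.037]]
[-4.02600520e-01  1.14915871e-01  2.18744075e-04]
```

```bash
python3 - <<'E'
from h import *
im,i=load("w2.png");g=im.max(2);print(g[148,325:350],g[150,310:320])
t=(int(g[148,337])+int(g[148,346]))//2
m=np.zeros_like(g);m[95:200,300:370]=g[95:200,300:370]>t
for c in blobs(m): 
    r=cv2.minAreaRect(c);b=ray(0,cv2.boxPoints(r),.062,i);print("fin?",t,r,b.mean(0),[np.linalg.norm(b[k]-b[k-1]).round(4) for k in (1,2)]);
    l=[b[k]-b[k-1] for k in (1,2)];v=max(l,key=np.linalg.norm);v=v*np.sign(v[1]);print("yaw",np.arctan2(-v[0],v[1]))
E
python3 -m jog '[{"rx":0,"ry":0,"rz":0.04,"x":-0.0335,"y":0.0096,"z":0,"hand":0},{"rx":0,"ry":0,"rz":0.04,"x":-0.0335,"y":0.0096,"z":0,"hand":0},{"rx":0,"ry":0,"rz":0.04,"x":-0.0335,"y":0.0096,"z":0,"hand":0},{"rx":0,"ry":0,"rz":0.03,"x":-0.0335,"y":0.0096,"z":0,"hand":0},{"rx":0,"ry":0,"rz":0,"x":-0.0335,"y":0.0096,"z":0,"hand":0},{"rx":0,"ry":0,"rz":0,"x":-0.0335,"y":0.0096,"z":0,"hand":0},{"rx":0,"ry":0,"rz":0,"x":-0.0335,"y":0.0096,"z":0,"hand":0},{"rx":0,"ry":0,"rz":0,"x":-0.0335,"y":0.0096,"z":0,"hand":0},{"rx":0,"ry":0,"rz":0,"x":-0.0335,"y":0.0096,"z":0,"hand":0},{"rx":0,"ry":0,"rz":0,"x":-0.0335,"y":0.0096,"z":0,"hand":0},{"rx":0,"ry":0,"rz":0,"x":-0.0335,"y":0.0096,"z":0,"hand":0},{"rx":0,"ry":0,"rz":0,"x":-0.0335,"y":0.0096,"z":0,"hand":0},{"rx":0,"ry":0,"rz":0,"x":0,"y":0,"z":0,"hand":0},{"rx":0,"ry":0,"rz":0,"x":0,"y":0,"z":0,"hand":0}]'
python3 -c "
from h import *
snap('wrist','w3.png')"
```

```text
[ 94 118 147 167 176 179 180 180 179 179 179 179 179 179 177 177 176 177
 176 169 152 129 122 122 122] [132 131 130 129 128 127 128 136 140 140]
fin? 154 ((335.8689880371094, 148.07241821289062), (17.854778289794922, 61.619747161865234), 4.763641834259033) [0.40780074 0.2983692  0.062     ] [np.float64(0.0443), np.float64(0.0125)]
yaw 0.0781484122665117
clock: 3.37
ee_pos: [0.5264, -0.1404, 0.1591]
tool_rot: [[0.004, 1.0, -0.0], [1.0, -0.004, -0.001], [-0.001, -0.0, -1.0]]
ft_force: [0.8, 0.9, 0.2]
gripper_width: 0.999
gripper_force: 0.0
```

View pics/w3.png

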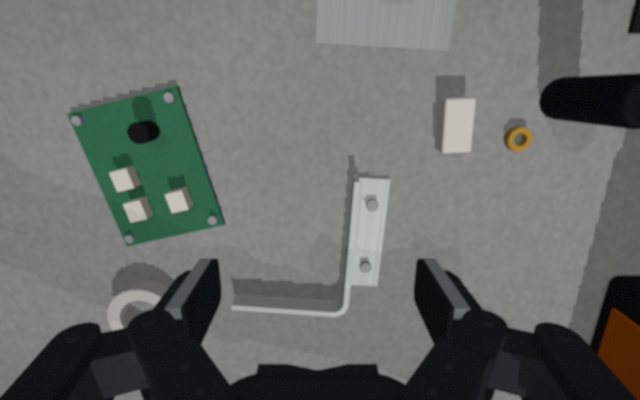

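The bracket fold is near (345,310). Leg A runs up to (357,180) and the wing runs left to (233,307). I need an enlarged crop to find the right edges.

```bash
python3 - <<'E'
from h import *
im,i=load("w3.png");cv2.imwrite("pics/w3z.png",cv2.resize(im[170:325,225:400],None,fx=4,fy=3.85,interpolation=cv2.INTER_NEAREST))
g=im.max(2)
for r in (200,230,260): print(r,g[r,338:375].tolist())
for c in (250,280,310): print(c,g[296:320,c].tolist())
E
```

```text
200 [131, 132, 131, 130, 130, 125, 116, 101, 94, 95, 97, 94, 89, 101, 133, 166, 180, 184, 184, 184, 179, 177, 177, 181, 183, 177, 164, 146, 134, 120, 111, 110, 118, 122, 126, 127, 126]
230 [135, 135, 136, 132, 123, 108, 101, 102, 101, 95, 94, 119, 156, 180, 185, 186, 186, 183, 181, 180, 183, 188, 190, 189, 189, 189, 188, 186, 186, 185, 184, 185, 186, 187, 189, 189, 189]
260 [123, 119, 111, 103, 96, 93, 87, 88, 106, 144, 171, 178, 178, 179, 180, 182, 180, 181, 184, 186, 182, 167, 143, 126, 120, 116, 113, 112, 116, 124, 142, 164, 178, 182, 183, 181, 179]
250 [101, 99, 98, 99, 99, 99, 101, 101, 100, 113, 137, 161, 172, 172, 163, 146, 128, 123, 122, 123, 124, 122, 122, 122]
280 [94, 99, 99, 100, 100, 100, 99, 101, 101, 100, 103, 111, 136, 161, 173, 174, 167, 148, 129, 122, 119, 120, 120, 121]
310 [91, 92, 94, 98, 101, 101, 101, 99, 99, 101, 102, 102, 101, 110, 134, 162, 175, 178, 171, 155, 137, 128, 125, 126]
```

View pics/w3z.png

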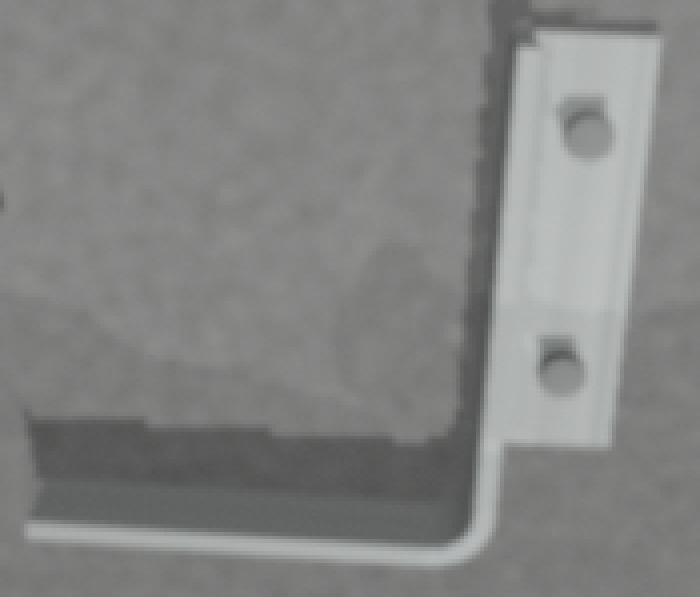

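The inner top edges show up as clean dark-to-bright transitions. I'll fit lines to them at z = 0.02 and then go to view the jig.

```bash
cat >> h.py <<'E'
def cross(p,t):  # first upward crossing of t (subpixel)
    p=p.astype(float);k=np.where((p[:-1]<t)&(p[1:]>=t))[0]
    return None if len(k)==0 else k[0]+(t-p[k[0]])/(p[k[0]+1]-p[k[0]])
def fit(P):
    v=cv2.fitLine(np.float32(P[:,:2]),cv2.DIST_HUBER,0,.001,.001).ravel();return v[2:],v[:2],np.abs((P[:,:2]-v[2:])@[-v[1],v[0]]).max()
E
python3 - <<'E'
from h import *
im,i=load("w3.png");g=im.max(2)
A=[(338+cross(g[r,338:375],138),r) for r in range(192,290,2)];W=[(c,298+cross(g[298:322,c],136)) for c in range(238,326,2)]
pa,va,ra=fit(ray(0,A,.02,i));pw,vw,rw=fit(ray(0,W,.02,i))
va=va*np.sign(va[1]);vw=vw*np.sign(-vw[0]);print(ra,rw,va,vw,"yaw",np.arctan2(-va[0],va[1]),"inside angle",np.arccos(va@vw))
na=np.array([va[1],-va[0]]) # +x of sample
nw=np.array([-vw[1],vw[0]]);nw=nw*np.sign(-nw[1]) # toward metal (-y)
O=np.linalg.solve(np.array([na,nw]),[na@pa-.01,nw@pw-.01]);print("sample origin",O)
np.savez("sample.npz",O=O,va=va,vw=vw)
print(totool([.60,.03,.159]))
E
```

```text
0.009613014708992928 6.744504541421411e-05 [0.0556348 0.9984512] [-0.99652046  0.08334873] yaw -0.055663545 inside angle 1.5430144
sample origin [ 0.5413718 -0.2635399]
[ 1.68398553e-01  7.32651534e-02 -9.93217794e-05]
```

```bash
python3 -m jog '[{"rx":0,"ry":0,"rz":0,"x":0.017,"y":0.0062,"z":0,"hand":0},{"rx":0,"ry":0,"rz":0,"x":0.017,"y":0.0062,"z":0,"hand":0},{"rx":0,"ry":0,"rz":0,"x":0.017,"y":0.0062,"z":0,"hand":0},{"rx":0,"ry":0,"rz":0,"x":0.017,"y":0.0062,"z":0,"hand":0},{"rx":0,"ry":0,"rz":0,"x":0.017,"y":0.0062,"z":0,"hand":0},{"rx":0,"ry":0,"rz":0,"x":0.017,"y":0.0062,"z":0,"hand":0},{"rx":0,"ry":0,"rz":0,"x":0.017,"y":0.0062,"z":0,"hand":0},{"rx":0,"ry":0,"rz":0,"x":0.017,"y":0.0062,"z":0,"hand":0},{"rx":0,"ry":0,"rz":0,"x":0.017,"y":0.0062,"z":0,"hand":0},{"rx":0,"ry":0,"rz":0,"x":0.017,"y":0.0062,"z":0,"hand":0},{"rx":0,"ry":0,"rz":0,"x":0,"y":0,"z":0,"hand":0},{"rx":0,"ry":0,"rz":0,"x":0,"y":0,"z":0,"hand":0}]'
python3 -c "
from h import *
snap('wrist','w4.png')
im,i=load('w4.png');import cv2"
```

```text
clock: 4.42
ee_pos: [0.5886, 0.0354, 0.1589]
tool_rot: [[-0.004, 1.0, -0.001], [1.0, 0.004, 0.001], [0.001, -0.001, -1.0]]
ft_force: [-0.4, -1.0, -0.1]
gripper_width: 1.003
gripper_force: 0.0
```

View pics/w4.png

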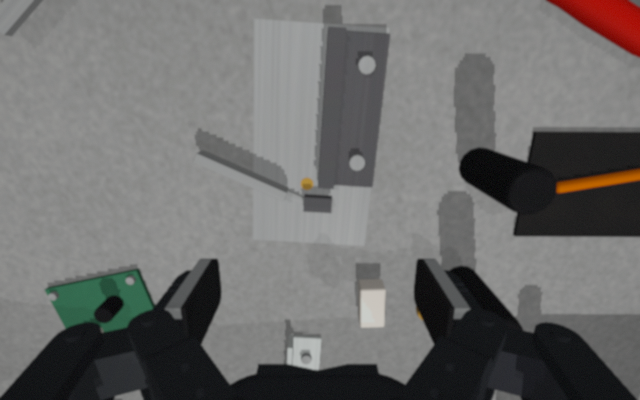

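The jig rail's face is near column 322, its pivot pin is at (307,183), and the stop block is at (317,203). I'll refit leg A robustly, since one outlier remains, and check the jig profiles numerically.

```bash
python3 - <<'E'
from h import *
im,i=load("w3.png");g=im.max(2)
A=np.array([(338+cross(g[r,338:375],138),r) for r in range(192,290,2)])
l=np.polyfit(A[:,1],A[:,0],1)
for _ in range(4):
    e=np.abs(np.polyval(l,A[:,1])-A[:,0]);k=e<max(.5,np.median(e)*2);l=np.polyfit(A[k,1],A[k,0],1)
W=np.array([(c,298+cross(g[298:322,c],136)) for c in range(238,326,2)])
pa,va,ra=fit(ray(0,A[k],.02,i));pw,vw,rw=fit(ray(0,W,.02,i))
va=va*np.sign(va[1]);vw=vw*np.sign(-vw[0]);print(k.sum(),ra,rw,va,vw,"yaw",np.arctan2(-va[0],va[1]),"inside angle",np.arccos(va@vw))
na=np.array([va[1],-va[0]]);nw=np.array([-vw[1],vw[0]]);nw=nw*np.sign(-nw[1])
O=np.linalg.solve(np.array([na,nw]),[na@pa-.01,nw@pw-.01]);print("sample origin",O)
np.savez("sample.npz",O=O,va=va,vw=vw)
print("wing tip",(ray(0,[(233,307)],.02,i)[0,:2]-O)@vw,"leg end",(ray(0,[(357,181)],.02,i)[0,:2]-O)@va)
im,i=load("w4.png");g=im.max(2)
for r in (50,80,110,140,170): print(r,g[r,308:352].tolist())
for c in (308,316,324): print(c,g[176:220,c].tolist())
cv2.imwrite("pics/w4z.png",cv2.resize(im[110:225,185:335],None,fx=5,fy=5,interpolation=cv2.INTER_NEAREST))
E
```

```text
46 0.0001761704901244404 6.744504541421411e-05 [0.05558255 0.9984541 ] [-0.99652046  0.08334873] yaw -0.055611208 inside angle 1.5429621
sample origin [ 0.5413883  -0.26354128]
wing tip 0.09774042359991485 leg end 0.12485147563877372
50 [156, 158, 159, 158, 157, 156, 156, 156, 157, 158, 158, 153, 141, 127, 120, 120, 121, 113, 99, 86, 85, 85, 87, 86, 86, 87, 86, 87, 87, 85, 86, 86, 86, 87, 86, 87, 85, 82, 82, 83, 86, 87, 89, 88]
80 [156, 155, 156, 155, 155, 155, 156, 157, 156, 152, 147, 142, 131, 122, 117, 111, 99, 85, 84, 85, 84, 86, 84, 84, 86, 86, 84, 85, 85, 84, 84, 85, 86, 86, 84, 84, 84, 85, 87, 90, 89, 88, 90, 88]
110 [155, 154, 153, 153, 154, 155, 157, 156, 150, 139, 123, 115, 116, 113, 101, 87, 83, 84, 85, 85, 85, 84, 84, 84, 85, 85, 85, 85, 84, 85, 84, 81, 82, 84, 87, 89, 89, 91, 90, 91, 90, 88, 89, 89]
140 [152, 153, 154, 155, 157, 156, 150, 139, 121, 113, 114, 113, 101, 86, 86, 85, 86, 87, 87, 86, 86, 85, 86, 85, 86, 86, 86, 86, 85, 86, 83, 84, 85, 87, 86, 89, 89, 90, 90, 88, 88, 88, 89, 88]
170 [154, 156, 156, 157, 155, 154, 152, 148, 138, 120, 101, 88, 83, 84, 86, 85, 86, 86, 86, 87, 88, 88, 87, 86, 86, 85, 84, 83, 82, 83, 87, 89, 87, 88, 87, 90, 87, 89, 88, 90, 89, 87, 88, 93]
308 [154, 159, 165, 169, 171, 171, 168, 159, 144, 136, 132, 131, 131, 127, 122, 117, 116, 106, 84, 57, 53, 68, 78, 84, 84, 84, 84, 84, 84, 84, 86, 87, 87, 87, 95, 115, 139, 155, 158, 159, 158, 158, 158, 159]
316 [137, 136, 137, 140, 143, 146, 148, 150, 147, 139, 127, 116, 115, 117, 115, 115, 115, 110, 93, 67, 53, 61, 76, 84, 85, 85, 86, 85, 85, 85, 86, 85, 87, 88, 89, 105, 132, 151, 157, 158, 157, 158, 158, 158]
324 [85, 87, 85, 86, 86, 85, 85, 86, 87, 84, 86, 90, 98, 108, 115, 116, 117, 115, 103, 82, 58, 53, 68, 80, 84, 85, 85, 85, 84, 84, 85, 86, 87, 88, 88, 97, 121, 144, 157, 160, 160, 161, 160, 160]
```

View pics/w4z.png

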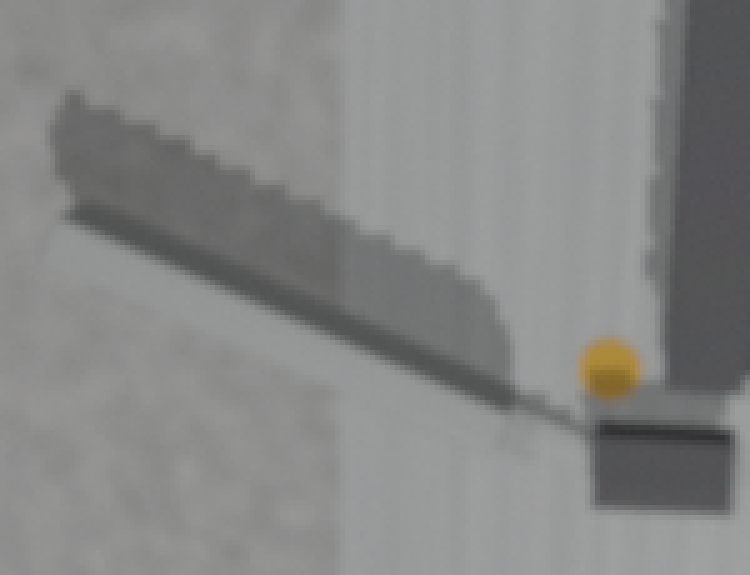

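```bash
python3 - <<'E'
from h import *
im,i=load("w4.png");g=im.max(2).astype(float)
R=[(308+cross(-g[r,308:352],-100),r) for r in range(40,184,3)]
pr,vr,rr=fit(ray(0,R,.02,i));vr=vr*np.sign(vr[1])
S=np.load("sample.npz");va=S["va"];na=np.array([va[1],-va[0]])
print("rail yaw",np.arctan2(-vr[0],vr[1]),rr)
D=[(c,186+cross(-g[186:200,c],-88)) for c in range(308,329,2)]   # foot of stop face
T=[(c,196+cross(g[196:205,c],70)) for c in range(308,329,2)]    # top edge
v=(va+vr)/2;v/=np.linalg.norm(v);n=np.array([v[1],-v[0]])
for z in (0,.002,.003):print("stop foot y",z,(ray(0,D,z,i)[:,:2]@v).round(4)[[0,5,-1]])
for z in (.008,.01,.012):print("stop top y",z,(ray(0,T,z,i)[:,:2]@v).round(4)[[0,5,-1]])
print("pin",[ray(0,[(307,183)],z,i)[0,:2]@np.c_[n,v] for z in (.003,.008,.012)])
a=ray(0,R,.02,i)[:,:2];print("rail x",np.median(a@n),"rail end y",ray(0,[(R[0][0],29)],.02,i)[0,:2]@v,ray(0,[(322,187)],.02,i)[0,:2]@v)
print("n,v",n,v,"sample in",S["O"]@n,S["O"]@v)
# gauge blade angle
im,i=load("w2.png");print("blade tip ",ray(0,[(243,269)],.02,i))
print(totool([.4078,.2984,.10]))
E
```

```text
rail yaw -0.059914313 0.000948623787569308
stop foot y 0 [0.0523 0.0524 0.0519]
stop foot y 0.002 [0.0529 0.053  0.0525]
stop foot y 0.003 [0.0532 0.0533 0.0529]
stop top y 0.008 [0.0515 0.0516 0.0515]
stop top y 0.01 [0.0522 0.0522 0.0521]
stop top y 0.012 [0.0528 0.0528 0.0528]
pin [array([0.57649061, 0.06361298]), array([0.57655844, 0.0649892 ]), array([0.5766127 , 0.06609017])]
rail x 0.5855591139993335 rail end y 0.19034586572862766 0.06549445598025741
n,v [ 0.9983322  -0.05773064] [0.05773064 0.9983322 ] sample in 0.5556997 -0.23184706
blade tip  [[0.34352216 0.16572483 0.02      ]]
[ 0.26508733 -0.18019981  0.05924608]
```

Everything matches the given sizes, and the jig origin comes out at about (0.578, 0.0295). Next I move over the fin.

```bash
python3 -m jog '[{"rx":0,"ry":0,"rz":0,"x":0.0221,"y":-0.015,"z":0.004,"hand":0},{"rx":0,"ry":0,"rz":0,"x":0.0221,"y":-0.015,"z":0.004,"hand":0},{"rx":0,"ry":0,"rz":0,"x":0.0221,"y":-0.015,"z":0.004,"hand":0},{"rx":0,"ry":0,"rz":0,"x":0.0221,"y":-0.015,"z":0.004,"hand":0},{"rx":0,"ry":0,"rz":0,"x":0.0221,"y":-0.015,"z":0.004,"hand":0},{"rx":0,"ry":0,"rz":0,"x":0.0221,"y":-0.015,"z":0.004,"hand":0},{"rx":0,"ry":0,"rz":0,"x":0.0221,"y":-0.015,"z":0.004,"hand":0},{"rx":0,"ry":0,"rz":0,"x":0.0221,"y":-0.015,"z":0.004,"hand":0},{"rx":0,"ry":0,"rz":0,"x":0.0221,"y":-0.015,"z":0.004,"hand":0},{"rx":0,"ry":0,"rz":0,"x":0.0221,"y":-0.015,"z":0.004,"hand":0},{"rx":0,"ry":0,"rz":0,"x":0.0221,"y":-0.015,"z":0.004,"hand":0},{"rx":0,"ry":0,"rz":0,"x":0.0221,"y":-0.015,"z":0.004,"hand":0},{"rx":0,"ry":0,"rz":-0.08,"x":0,"y":0,"z":0,"hand":0},{"rx":0,"ry":0,"rz":0,"x":0,"y":0,"z":0,"hand":0},{"rx":0,"ry":0,"rz":0,"x":0,"y":0,"z":0,"hand":0}]'
python3 - <<'E'
from h import *
snap("wrist","w5.png");im,i=load("w5.png");g=im.max(2)
m=(g>158);m[260:]=0
for c in blobs(m): 
    r=cv2.minAreaRect(c);b=ray(0,cv2.boxPoints(r),.062,i);l=[b[k]-b[k-1] for k in (1,2)];v=max(l,key=np.linalg.norm);v=v*np.sign(v[1]);print(r,b.mean(0),[np.linalg.norm(x).round(4) for x in l],"yaw",np.arctan2(-v[0],v[1]))
print("to fin",totool([.4078,.2984,.033]),get_obs()["ee_pos"])
E
```

```text
clock: 5.72
ee_pos: [0.4099, 0.2969, 0.1115]
tool_rot: [[-0.076, 0.997, 0.0], [0.997, 0.076, -0.0], [-0.0, 0.0, -1.0]]
ft_force: [0.6, -1.2, -0.1]
gripper_width: 0.999
gripper_force: 0.0
((314.3966064453125, 217.00180053710938), (66.31774139404297, 20.341808319091797), 89.01223754882812) [0.4079028  0.29841982 0.062     ] [np.float64(0.0121), np.float64(0.0436)] yaw 0.09922792375308165
to fin [ 0.00204961 -0.00238438  0.07853248] [0.41029549 0.29654588 0.11153389]
```

```bash
python3 -m jog '[{"rx":0,"ry":0,"rz":-0.012,"x":0.002,"y":-0.0024,"z":0.01,"hand":0},{"rx":0,"ry":0,"rz":0,"x":0,"y":0,"z":0.02,"hand":0},{"rx":0,"ry":0,"rz":0,"x":0,"y":0,"z":0.02,"hand":0},{"rx":0,"ry":0,"rz":0,"x":0,"y":0,"z":0.02,"hand":0},{"rx":0,"ry":0,"rz":0,"x":0,"y":0,"z":0.008,"hand":0},{"rx":0,"ry":0,"rz":0,"x":0,"y":0,"z":0,"hand":0.4},{"rx":0,"ry":0,"rz":0,"x":0,"y":0,"z":0,"hand":0.7},{"rx":0,"ry":0,"rz":0,"x":0,"y":0,"z":0,"hand":1},{"rx":0,"ry":0,"rz":0,"x":0,"y":0,"z":0,"hand":1},{"rx":0,"ry":0,"rz":0,"x":0,"y":0,"z":0,"hand":1},{"rx":0,"ry":0,"rz":0,"x":0,"y":0,"z":0,"hand":1},{"rx":0,"ry":0,"rz":0,"x":0,"y":0,"z":0,"hand":1},{"rx":0,"ry":0,"rz":0,"x":0,"y":0,"z":0,"hand":1},{"rx":0,"ry":0,"rz":0,"x":0,"y":0,"z":0,"hand":1},{"rx":0,"ry":0,"rz":0,"x":0,"y":0,"z":0,"hand":1}]'
```

```text
clock: 7.02
ee_pos: [0.4076, 0.3001, 0.0341]
tool_rot: [[-0.09, 0.996, 0.001], [0.996, 0.09, 0.001], [0.001, 0.001, -1.0]]
ft_force: [-0.9, -0.9, 6.1]
gripper_width: 0.149
gripper_force: 59.0
```

```bash
python3 -m jog '[{"rx":0,"ry":0,"rz":0,"x":0,"y":0,"z":-0.01,"hand":1},{"rx":0,"ry":0,"rz":0,"x":0,"y":0,"z":-0.02,"hand":1},{"rx":0,"ry":0,"rz":0,"x":0,"y":0,"z":-0.02,"hand":1},{"rx":0,"ry":0,"rz":0.03,"x":0,"y":0,"z":-0.02,"hand":1},{"rx":0,"ry":0,"rz":0.03,"x":0,"y":0,"z":-0.02,"hand":1},{"rx":0,"ry":0,"rz":0.03,"x":0,"y":0,"z":-0.01,"hand":1},{"rx":0,"ry":0,"rz":0.03,"x":0,"y":0,"z":0,"hand":1},{"rx":0,"ry":0,"rz":0.027,"x":0,"y":0,"z":0,"hand":1},{"rx":0,"ry":0,"rz":0,"x":0,"y":0,"z":0,"hand":1}]'
python3 -m jog '[{"rx":0,"ry":0,"rz":0,"x":-0.01,"y":0.004,"z":0,"hand":1},{"rx":0,"ry":0,"rz":0,"x":-0.02,"y":0.0082,"z":0,"hand":1},{"rx":0,"ry":0,"rz":0,"x":-0.0215,"y":0.0087,"z":0,"hand":1},{"rx":0,"ry":0,"rz":0,"x":-0.0215,"y":0.0087,"z":0,"hand":1},{"rx":0,"ry":0,"rz":0,"x":-0.0215,"y":0.0087,"z":0,"hand":1},{"rx":0,"ry":0,"rz":0,"x":-0.0215,"y":0.0087,"z":0,"hand":1},{"rx":0,"ry":0,"rz":0,"x":-0.0215,"y":0.0087,"z":0,"hand":1},{"rx":0,"ry":0,"rz":0,"x":-0.0215,"y":0.0087,"z":0,"hand":1},{"rx":0,"ry":0,"rz":0,"x":-0.0215,"y":0.0087,"z":0,"hand":1},{"rx":0,"ry":0,"rz":0,"x":-0.0215,"y":0.0087,"z":0,"hand":1},{"rx":0,"ry":0,"rz":0,"x":-0.0215,"y":0.0087,"z":0,"hand":1},{"rx":0,"ry":0,"rz":0,"x":-0.0215,"y":0.0087,"z":0,"hand":1},{"rx":0,"ry":0,"rz":0,"x":-0.0215,"y":0.0087,"z":0,"hand":1},{"rx":0,"ry":0,"rz":0,"x":-0.0215,"y":0.0087,"z":0,"hand":1},{"rx":0,"ry":0,"rz":0,"x":-0.0215,"y":0.0087,"z":0,"hand":1},{"rx":0,"ry":0,"rz":0,"x":-0.0215,"y":0.0087,"z":0,"hand":1},{"rx":0,"ry":0,"rz":0,"x":-0.0215,"y":0.0087,"z":0,"hand":1},{"rx":0,"ry":0,"rz":0,"x":-0.0215,"y":0.0087,"z":0,"hand":1},{"rx":0,"ry":0,"rz":0,"x":-0.02,"y":0.0082,"z":0,"hand":1},{"rx":0,"ry":0,"rz":0,"x":0,"y":0,"z":0,"hand":1}]'
python3 - <<'E'
from h import *
snap("wrist","w6.png");print("to approach",totool([.5447,-.1027,.1]),get_obs()["ee_pos"])
E
```

```text
clock: 7.77
ee_pos: [0.4064, 0.2993, 0.1333]
tool_rot: [[0.058, 0.998, -0.001], [0.998, -0.058, -0.001], [-0.001, -0.001, -1.0]]
ft_force: [-0.0, 0.6, -5.6]
gripper_width: 0.152
gripper_force: 59.4
clock: 9.43
ee_pos: [0.5434, -0.1093, 0.1334]
tool_rot: [[0.062, 0.998, -0.0], [0.998, -0.062, -0.004], [-0.004, 0.0, -1.0]]
ft_force: [-0.4, -1.0, -6.1]
gripper_width: 0.151
gripper_force: 59.6
to approach [0.00433609 0.00140402 0.03309885] [ 0.54306822 -0.10687383  0.13310926]
```

View pics/w6.png

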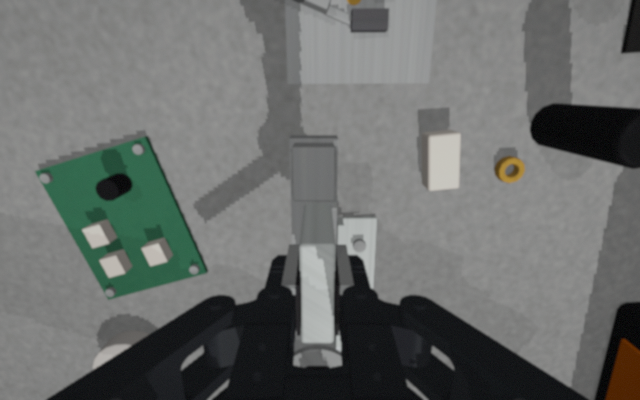

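The wrist view shows the gauge straight in the grip, its tail at (313,140), clear of the bracket strip at (345,215). Now I lower it to the bench.

```bash
python3 -m jog '[{"rx":0,"ry":0,"rz":0.003,"x":0.004,"y":0.001,"z":0.015,"hand":1},{"rx":0,"ry":0,"rz":0,"x":0,"y":0,"z":0.02,"hand":1},{"rx":0,"ry":0,"rz":0,"x":0,"y":0,"z":0.02,"hand":1},{"rx":0,"ry":0,"rz":0,"x":0,"y":0,"z":0.02,"hand":1},{"rx":0,"ry":0,"rz":0,"x":0,"y":0,"z":0.015,"hand":1},{"rx":0,"ry":0,"rz":0,"x":0,"y":0,"z":0.005,"hand":1},{"rx":0,"ry":0,"rz":0,"x":0,"y":0,"z":0.002,"hand":1},{"rx":0,"ry":0,"rz":0,"x":0,"y":0,"z":0.001,"hand":1},{"rx":0,"ry":0,"rz":0,"x":0,"y":0,"z":0,"hand":1},{"rx":0,"ry":0,"rz":0,"x":0,"y":0,"z":0,"hand":1}]'
```

```text
clock: 10.32
ee_pos: [0.5459, -0.0989, 0.0363]
tool_rot: [[0.06, 0.998, 0.002], [0.998, -0.06, -0.0], [0.0, 0.002, -1.0]]
ft_force: [-0.1, -0.5, -5.3]
gripper_width: 0.153
gripper_force: 59.5
```

```bash
python3 -m jog '[{"rx":0,"ry":0,"rz":0,"x":0,"y":0,"z":0.001,"hand":1},{"rx":0,"ry":0,"rz":0,"x":0,"y":0,"z":0.001,"hand":1},{"rx":0,"ry":0,"rz":0,"x":0,"y":0,"z":0,"hand":1},{"rx":0,"ry":0,"rz":0,"x":0,"y":0,"z":0,"hand":1}]'
python3 - <<'E'
from h import *
print("to home",totool([.5460,-.1829,.034]))
E
```

```text
clock: 10.65
ee_pos: [0.5459, -0.0989, 0.0342]
tool_rot: [[0.06, 0.998, 0.002], [0.998, -0.06, 0.0], [0.0, 0.002, -1.0]]
ft_force: [-0.6, 1.1, 3.8]
gripper_width: 0.156
gripper_force: 61.0
to home [-0.08389203  0.0051063   0.00017892]
```

```bash
python3 -m jog '[{"rx":0,"ry":0,"rz":0,"x":-0.008,"y":0,"z":-0.0005,"hand":1},{"rx":0,"ry":0,"rz":0,"x":-0.01,"y":0,"z":0,"hand":1},{"rx":0,"ry":0,"rz":0,"x":-0.01,"y":0,"z":0,"hand":1},{"rx":0,"ry":0,"rz":0,"x":-0.01,"y":0,"z":0,"hand":1},{"rx":0,"ry":0,"rz":0,"x":-0.01,"y":0,"z":0,"hand":1},{"rx":0,"ry":0,"rz":0,"x":-0.01,"y":0,"z":0,"hand":1},{"rx":0,"ry":0,"rz":0,"x":-0.01,"y":0,"z":0,"hand":1},{"rx":0,"ry":0,"rz":0,"x":-0.008,"y":0,"z":0,"hand":1},{"rx":0,"ry":0,"rz":0,"x":0,"y":0,"z":0,"hand":1},{"rx":0,"ry":0,"rz":0,"x":0,"y":0,"z":0,"hand":1}]'
python3 - <<'E'
from h import *
print("to home",totool([.5460,-.1829,.034]),get_obs()["ft_force"])
E
```

```text
clock: 11.48
ee_pos: [0.5403, -0.1774, 0.0342]
tool_rot: [[0.063, 0.998, 0.001], [0.998, -0.063, -0.002], [-0.002, 0.001, -1.0]]
ft_force: [-0.4, -3.0, 5.7]
gripper_width: 0.152
gripper_force: 61.3
to home [-0.00512543  0.00600223  0.0001946 ] [-0.39145784 -3.0494972   5.73876408]
```

```bash
python3 -m jog '[{"rx":0,"ry":0,"rz":-0.004,"x":0,"y":0.002,"z":0,"hand":1},{"rx":0,"ry":0,"rz":0,"x":-0.001,"y":0.0015,"z":0,"hand":1},{"rx":0,"ry":0,"rz":0,"x":-0.001,"y":0.001,"z":0,"hand":1},{"rx":0,"ry":0,"rz":0,"x":-0.001,"y":0,"z":0,"hand":1},{"rx":0,"ry":0,"rz":0,"x":0,"y":0,"z":0,"hand":1},{"rx":0,"ry":0,"rz":0,"x":0,"y":0,"z":0,"hand":1}]'
python3 - <<'E'
from h import *
print("to home",totool([.5460,-.1829,.034]),get_obs()["ft_force"])
E
python3 -m jog '[{"rx":0,"ry":0,"rz":0,"x":-0.001,"y":0.001,"z":0,"hand":1},{"rx":0,"ry":0,"rz":0,"x":-0.0005,"y":0.0005,"z":0,"hand":1},{"rx":0,"ry":0,"rz":0,"x":0,"y":0,"z":0,"hand":1},{"rx":0,"ry":0,"rz":0,"x":0,"y":0,"z":0,"hand":1}]'
python3 - <<'E'
from h import *
print("to home",totool([.5460,-.1829,.034]),get_obs()["ft_force"])
E
```

```text
clock: 11.98
ee_pos: [0.5449, -0.1776, 0.0341]
tool_rot: [[0.056, 0.998, -0.0], [0.998, -0.056, 0.001], [0.0, -0.0, -1.0]]
ft_force: [-1.9, 1.7, 8.7]
gripper_width: 0.151
gripper_force: 61.8
to home [-0.00524711  0.00143882  0.00013291] [-1.91360257  1.73871361  8.65809805]
clock: 12.32
ee_pos: [0.5462, -0.1788, 0.0341]
tool_rot: [[0.055, 0.998, -0.001], [0.998, -0.055, 0.001], [0.001, -0.001, -1.0]]
ft_force: [-2.6, 3.4, 9.7]
gripper_width: 0.153
gripper_force: 61.9
to home [-4.06429419e-03  1.05845041e-05  1.45501366e-04] [-2.58449774  3.42193386  9.71739491]
```

```bash
python3 -m jog '[{"rx":0,"ry":0,"rz":0,"x":-0.001,"y":0,"z":-0.0005,"hand":1},{"rx":0,"ry":0,"rz":0,"x":-0.001,"y":0,"z":0,"hand":1},{"rx":0,"ry":0,"rz":0,"x":0,"y":0.0005,"z":0,"hand":1},{"rx":0,"ry":0,"rz":0,"x":0,"y":0,"z":0,"hand":1}]'
python3 - <<'E'
from h import *
print("to home",totool([.5460,-.1829,.034]),get_obs()["ft_force"])
E
python3 -m jog '[{"rx":0,"ry":0,"rz":0,"x":-0.001,"y":0,"z":0,"hand":1},{"rx":0,"ry":0,"rz":0,"x":0,"y":0.0005,"z":0,"hand":1},{"rx":0,"ry":0,"rz":0,"x":0,"y":0,"z":0,"hand":1}]'
python3 - <<'E'
from h import *
print("to home",totool([.5460,-.1829,.034]),get_obs()["ft_force"])
E
```

```text
clock: 12.65
ee_pos: [0.5462, -0.1809, 0.0341]
tool_rot: [[0.056, 0.998, -0.001], [0.998, -0.056, 0.001], [0.001, -0.001, -1.0]]
ft_force: [-3.4, 4.0, 6.5]
gripper_width: 0.157
gripper_force: 61.4
to home [-0.00199751 -0.00011359  0.00014073] [-3.35165174  4.01282174  6.5327523 ]
clock: 12.9
ee_pos: [0.5462, -0.1816, 0.0342]
tool_rot: [[0.055, 0.998, -0.002], [0.998, -0.055, 0.002], [0.002, -0.002, -1.0]]
ft_force: [-4.7, 6.8, 9.3]
gripper_width: 0.151
gripper_force: 61.8
to home [-0.00133078 -0.00017334  0.00015074] [-4.7488218   6.84666838  9.28506468]
```

```bash
python3 -m jog '[{"rx":0,"ry":0,"rz":0,"x":-0.0005,"y":0.0005,"z":-0.0003,"hand":1},{"rx":0,"ry":0,"rz":0,"x":-0.0005,"y":0.0005,"z":0,"hand":1},{"rx":0,"ry":0,"rz":0,"x":0,"y":0,"z":0,"hand":1},{"rx":0,"ry":0,"rz":0,"x":0,"y":0,"z":0,"hand":1}]'
python3 - <<'E'
from h import *
print("to home",totool([.5460,-.1829,.034]),get_obs()["ft_force"])
E
python3 -m jog '[{"rx":0,"ry":0,"rz":0,"x":-0.0005,"y":0.0005,"z":0,"hand":1},{"rx":0,"ry":0,"rz":0,"x":-0.0005,"y":0.0005,"z":0,"hand":1},{"rx":0,"ry":0,"rz":0,"x":0,"y":0,"z":0,"hand":1},{"rx":0,"ry":0,"rz":0,"x":0,"y":0,"z":0,"hand":1}]'
python3 - <<'E'
from h import *
print("to home",totool([.5460,-.1829,.034]),get_obs()["ft_force"],get_obs()["torque"])
E
```

```text
clock: 13.23
ee_pos: [0.5463, -0.1818, 0.0342]
tool_rot: [[0.055, 0.998, -0.004], [0.998, -0.055, 0.003], [0.003, -0.004, -1.0]]
ft_force: [-8.3, 8.3, 11.6]
gripper_width: 0.149
gripper_force: 62.4
to home [-0.00115788 -0.00026239  0.00016548] [-8.30594934  8.29813949 11.62417825]
clock: 13.57
ee_pos: [0.5464, -0.1819, 0.0342]
tool_rot: [[0.055, 0.998, -0.006], [0.998, -0.055, 0.005], [0.005, -0.006, -1.0]]
ft_force: [-13.4, 12.3, 17.3]
gripper_width: 0.152
gripper_force: 63.2
to home [-0.00105228 -0.00037171  0.00016612] [-13.43819082  12.26864179  17.30828672] [ 2.21938536  3.09065551 -0.16470439]
```

```bash
python3 -m jog '[{"rx":0,"ry":0,"rz":0,"x":0,"y":0,"z":0,"hand":1},{"rx":0,"ry":0,"rz":0,"x":0,"y":0,"z":0,"hand":1},{"rx":0,"ry":0,"rz":0,"x":0,"y":0,"z":0,"hand":1},{"rx":0,"ry":0,"rz":0,"x":0,"y":0,"z":0,"hand":1},{"rx":0,"ry":0,"rz":0,"x":0,"y":0,"z":0,"hand":1}]'
python3 - <<'E'
from h import *
snap("wrist","w7.png")
E
python3 -m jog '[{"rx":0,"ry":0,"rz":0,"x":0.001,"y":-0.001,"z":-0.0005,"hand":1},{"rx":0,"ry":0,"rz":0,"x":0.001,"y":-0.001,"z":-0.0005,"hand":1},{"rx":0,"ry":0,"rz":0,"x":0,"y":0,"z":0,"hand":1}]'
```

```text
clock: 13.98
ee_pos: [0.5464, -0.1819, 0.0342]
tool_rot: [[0.055, 0.998, -0.006], [0.998, -0.055, 0.005], [0.005, -0.006, -1.0]]
ft_force: [-12.7, 11.6, 18.1]
gripper_width: 0.152
gripper_force: 63.2
clock: 14.28
ee_pos: [0.5461, -0.1824, 0.0346]
tool_rot: [[0.056, 0.998, -0.002], [0.998, -0.056, -0.0], [-0.0, -0.002, -1.0]]
ft_force: [-0.5, 0.2, -5.7]
gripper_width: 0.15
gripper_force: 59.6
```

```bash
python3 -m jog '[{"rx":0,"ry":0,"rz":0,"x":0,"y":0,"z":0.0007,"hand":1},{"rx":0,"ry":0,"rz":0,"x":0,"y":0,"z":0,"hand":1},{"rx":0,"ry":0,"rz":0,"x":0,"y":0,"z":0,"hand":0.65},{"rx":0,"ry":0,"rz":0,"x":0,"y":0,"z":0,"hand":0.65},{"rx":0,"ry":0,"rz":0,"x":0,"y":0,"z":0,"hand":0.65},{"rx":0,"ry":0,"rz":0,"x":0,"y":0,"z":-0.02,"hand":0.65},{"rx":0,"ry":0,"rz":0,"x":0,"y":0,"z":-0.03,"hand":0.65},{"rx":0,"ry":0,"rz":0,"x":0,"y":0,"z":-0.03,"hand":0.65},{"rx":0,"ry":0,"rz":0,"x":0,"y":0,"z":-0.02,"hand":1},{"rx":0,"ry":0,"rz":0,"x":0,"y":0,"z":0,"hand":1},{"rx":0,"ry":0,"rz":0,"x":0,"y":0,"z":0,"hand":1}]'
python3 - <<'E'
from h import *
snap("wrist","w8.png")
E
```

```text
clock: 15.2
ee_pos: [0.5485, -0.1831, 0.1366]
tool_rot: [[0.056, 0.998, 0.004], [0.998, -0.056, -0.001], [-0.0, 0.004, -1.0]]
ft_force: [0.8, -0.6, -1.5]
gripper_width: -0.004
gripper_force: 0.0
```

View pics/w8.png

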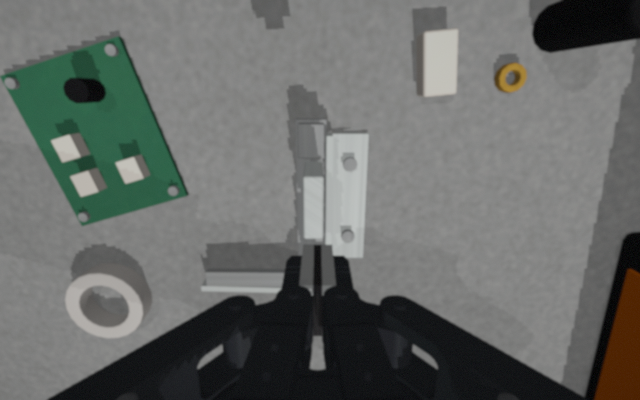

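The gauge lies against the leg with its fin at (314,207), and the blade lies along the wing at (205–285, 280). Next I check the numbers.

```bash
cat >> h.py <<'E'
def fin(im,i,box):
    g=im.max(2);x0,y0,x1,y1=box;m=np.zeros_like(g);m[y0:y1,x0:x1]=g[y0:y1,x0:x1]>158
    for c in blobs(m,150):
        r=cv2.minAreaRect(c);b=ray(0,cv2.boxPoints(r),.062,i);l=[b[k]-b[k-1] for k in (1,2)];v=max(l,key=np.linalg.norm);v=v*np.sign(v[1])
        a=np.arctan2(-v[0],v[1]);u=np.array([-np.sin(a),np.cos(a)]);print(r[0],[np.linalg.norm(x).round(4) for x in l],"fin",b.mean(0)[:2],"yaw",a)
E
python3 - <<'E'
from h import *
im,i=load("w8.png");g=im.max(2)
print(g[207,295:330].tolist())
fin(im,i,(295,165,325,250))
S=np.load("sample.npz");v=np.array([.0577,.9983]);print("exp fin",S["O"]+.079*v)
for c in (215,235,255,275): print(c,g[262:294,c].tolist())
P=S["O"]+.036*v;P2=S["O"]+.030*v;print("to lever",totool([*P2,.08]),totool([*P,.04]))
E
```

```text
[110, 103, 104, 108, 109, 110, 109, 115, 138, 164, 179, 185, 187, 187, 186, 186, 187, 186, 186, 187, 186, 185, 185, 185, 186, 186, 182, 169, 141, 117, 129, 157, 173, 178, 178]
(313.0, 208.0) [np.float64(0.012), np.float64(0.0453)] fin [ 0.54585424 -0.18437342] yaw -0.051093682315751655
exp fin [ 0.54594657 -0.18467558]
215 [92, 93, 92, 93, 92, 90, 85, 78, 78, 92, 114, 130, 137, 136, 133, 132, 132, 134, 136, 136, 137, 135, 136, 143, 156, 170, 174, 174, 168, 152, 135, 128]
235 [91, 89, 89, 90, 92, 90, 86, 79, 79, 88, 112, 130, 137, 135, 135, 132, 133, 134, 136, 137, 137, 136, 136, 138, 146, 162, 172, 176, 172, 161, 143, 129]
255 [93, 93, 93, 91, 92, 88, 84, 80, 78, 88, 109, 128, 137, 137, 136, 134, 134, 135, 137, 139, 139, 137, 136, 134, 138, 154, 170, 175, 175, 169, 151, 130]
275 [95, 94, 92, 91, 91, 90, 87, 81, 79, 87, 105, 127, 137, 138, 138, 137, 137, 138, 141, 142, 142, 140, 138, 136, 135, 143, 164, 175, 177, 174, 159, 138]
to lever [-0.05117403 -0.00170181  0.05516722] [-0.04517351 -0.00174453  0.09516709]
```

```bash
python3 -m jog '[{"rx":0,"ry":0,"rz":0,"x":-0.0171,"y":-0.0017,"z":0,"hand":1},{"rx":0,"ry":0,"rz":0,"x":-0.017,"y":0,"z":0,"hand":1},{"rx":0,"ry":0,"rz":0,"x":-0.017,"y":0,"z":0.01,"hand":1},{"rx":0,"ry":0,"rz":0,"x":0,"y":0,"z":0.02,"hand":1},{"rx":0,"ry":0,"rz":0,"x":0,"y":0,"z":0.02,"hand":1},{"rx":0,"ry":0,"rz":0,"x":0,"y":0,"z":0.018,"hand":1},{"rx":0,"ry":0,"rz":0,"x":0,"y":0,"z":0,"hand":1},{"rx":0,"ry":0,"rz":0,"x":0,"y":0,"z":0,"hand":1}]'
python3 -m jog '[{"rx":0,"ry":0,"rz":0,"x":0.001,"y":0,"z":0.005,"hand":1},{"rx":0,"ry":0,"rz":0,"x":0.002,"y":0,"z":0.005,"hand":1},{"rx":0,"ry":0,"rz":0,"x":0.001,"y":0,"z":0.005,"hand":1},{"rx":0,"ry":0,"rz":0,"x":0.001,"y":0,"z":0.005,"hand":1},{"rx":0,"ry":0,"rz":0,"x":0.001,"y":0,"z":0.005,"hand":1},{"rx":0,"ry":0,"rz":0,"x":0,"y":0,"z":0.003,"hand":1},{"rx":0,"ry":0,"rz":0,"x":0,"y":0,"z":0,"hand":1}]'
```

```text
clock: 15.92
ee_pos: [0.5414, -0.2331, 0.0653]
tool_rot: [[0.056, 0.998, -0.004], [0.998, -0.056, 0.001], [0.0, -0.004, -1.0]]
ft_force: [-0.3, 0.4, 0.9]
gripper_width: 0.004
gripper_force: 0.0
clock: 16.5
ee_pos: [0.5426, -0.2273, 0.0381]
tool_rot: [[0.056, 0.998, -0.001], [0.998, -0.056, -0.0], [-0.0, -0.001, -1.0]]
ft_force: [0.3, 0.2, 0.0]
gripper_width: 0.002
gripper_force: 0.0
```

```bash
python3 -m jog '[{"rx":0,"ry":0,"rz":0,"x":0,"y":0,"z":0.001,"hand":1},{"rx":0,"ry":0,"rz":0,"x":0,"y":0,"z":0.0005,"hand":1},{"rx":0,"ry":0,"rz":0,"x":0,"y":0,"z":0,"hand":1}]'
python3 -m jog '[{"rx":0,"ry":0,"rz":0,"x":0,"y":0,"z":0.0005,"hand":1},{"rx":0,"ry":0,"rz":0,"x":0,"y":0,"z":0,"hand":1}]'
python3 -m jog '[{"rx":0,"ry":0,"rz":0,"x":0,"y":0,"z":0.0005,"hand":1},{"rx":0,"ry":0,"rz":0,"x":0,"y":0,"z":0,"hand":1}]'
```

```text
clock: 16.75
ee_pos: [0.5427, -0.2278, 0.0376]
tool_rot: [[0.056, 0.998, -0.0], [0.998, -0.056, 0.0], [-0.0, -0.0, -1.0]]
ft_force: [-1.3, 1.7, 3.8]
gripper_width: 0.001
gripper_force: 1.7
clock: 16.92
ee_pos: [0.5428, -0.2277, 0.0374]
tool_rot: [[0.056, 0.998, -0.0], [0.998, -0.056, 0.0], [0.0, -0.0, -1.0]]
ft_force: [-2.0, 1.7, 7.0]
gripper_width: 0.002
gripper_force: 3.5
clock: 17.08
ee_pos: [0.5428, -0.2277, 0.0372]
tool_rot: [[0.056, 0.998, 0.0], [0.998, -0.056, 0.0], [0.0, 0.0, -1.0]]
ft_force: [-4.0, 2.1, 10.2]
gripper_width: -0.002
gripper_force: 5.1
```

```bash
python3 -m jog '[{"rx":0,"ry":0,"rz":0,"x":0,"y":-0.0005,"z":0.0005,"hand":1},{"rx":0,"ry":0,"rz":0,"x":0,"y":0,"z":0,"hand":1},{"rx":0,"ry":0,"rz":0,"x":0,"y":0,"z":0,"hand":1},{"rx":0,"ry":0,"rz":0,"x":0,"y":0,"z":0,"hand":1}]'
```

```text
clock: 17.42
ee_pos: [0.5428, -0.2277, 0.0371]
tool_rot: [[0.056, 0.998, 0.001], [0.998, -0.056, 0.0], [0.0, 0.001, -1.0]]
ft_force: [-3.6, 2.2, 12.3]
gripper_width: 0.003
gripper_force: 6.1
```

```bash
python3 -m jog '[{"rx":0,"ry":0,"rz":0,"x":0,"y":0,"z":0.0004,"hand":1},{"rx":0,"ry":0,"rz":0,"x":0,"y":0,"z":0,"hand":1},{"rx":0,"ry":0,"rz":0,"x":0,"y":0,"z":0,"hand":1},{"rx":0,"ry":0,"rz":0,"x":0,"y":0,"z":0,"hand":1}]'
python3 -m jog '[{"rx":0,"ry":0,"rz":0,"x":0,"y":0,"z":-0.01,"hand":1},{"rx":0,"ry":0,"rz":0,"x":0,"y":0,"z":-0.03,"hand":1},{"rx":0,"ry":0,"rz":0,"x":0,"y":0,"z":-0.03,"hand":1},{"rx":0,"ry":0,"rz":0,"x":0.015,"y":0,"z":0,"hand":0.6},{"rx":0,"ry":0,"rz":0,"x":0.015,"y":0,"z":0,"hand":0.6},{"rx":0,"ry":0,"rz":0,"x":0.0145,"y":0.002,"z":0,"hand":0.6},{"rx":0,"ry":0,"rz":0,"x":0,"y":0,"z":0,"hand":0.6},{"rx":0,"ry":0,"rz":0,"x":0,"y":0,"z":0,"hand":0.6}]'
python3 - <<'E'
from h import *
snap("wrist","w9.png");im,i=load("w9.png");fin(im,i,(270,150,345,290))
print(totool([.5460,-.1829,.0345]))
g=im.max(2);print((g[:,300:330]<30).sum(1)[230:330].tolist())
E
```

```text
clock: 17.75
ee_pos: [0.5429, -0.2277, 0.037]
tool_rot: [[0.056, 0.998, 0.001], [0.998, -0.056, 0.0], [0.0, 0.001, -1.0]]
ft_force: [-5.3, 3.7, 14.6]
gripper_width: 0.0
gripper_force: 7.5
clock: 18.42
ee_pos: [0.5471, -0.1827, 0.1056]
tool_rot: [[0.054, 0.999, 0.0], [0.999, -0.054, -0.0], [-0.0, 0.0, -1.0]]
ft_force: [0.1, 0.1, -0.5]
gripper_width: 0.404
gripper_force: 0.0
(315.4999694824219, 225.49996948242188) [np.float64(0.0434), np.float64(0.0122)] fin [ 0.54599589 -0.18419698] yaw -0.0649887668003029
(336.5, 214.0) [np.float64(0.0084), np.float64(0.0814)] fin [ 0.55878458 -0.17934154] yaw -0.029480478606834743
[ 0.00094843 -0.00080852  0.07110957]
[0, 0, 0, 0, 0, 0, 0, 0, 0, 0, 0, 0, 0, 0, 0, 0, 0, 0, 0, 0, 0, 0, 0, 0, 0, 0, 0, 0, 0, 0, 0, 0, 0, 14, 13, 11, 13, 13, 12, 12, 13, 12, 13, 12, 11, 13, 12, 13, 11, 13, 13, 12, 12, 13, 12, 10, 12, 11, 13, 13, 12, 11, 9, 11, 11, 11, 12, 12, 12, 12, 11, 10, 11, 13, 14, 13, 13, 12, 10, 10, 14, 14, 13, 1, 0, 0, 0, 0, 0, 0, 0, 0, 0, 0, 0, 0, 0, 0, 0, 0]
```

```bash
python3 -m jog '[{"rx":0,"ry":0,"rz":0.002,"x":0,"y":-0.0008,"z":0.02,"hand":0.6},{"rx":0,"ry":0,"rz":0,"x":0,"y":0,"z":0.025,"hand":0.6},{"rx":0,"ry":0,"rz":0,"x":0,"y":0,"z":0.02,"hand":0.6},{"rx":0,"ry":0,"rz":0,"x":0,"y":0,"z":0.006,"hand":0.6},{"rx":0,"ry":0,"rz":0,"x":0,"y":0,"z":0,"hand":0.6},{"rx":0,"ry":0,"rz":0,"x":0,"y":0,"z":0,"hand":1},{"rx":0,"ry":0,"rz":0,"x":0,"y":0,"z":0,"hand":1},{"rx":0,"ry":0,"rz":0,"x":0,"y":0,"z":0,"hand":1},{"rx":0,"ry":0,"rz":0,"x":0,"y":0,"z":0,"hand":1},{"rx":0,"ry":0,"rz":0,"x":0,"y":0,"z":0,"hand":1},{"rx":0,"ry":0,"rz":0,"x":0,"y":0,"z":0,"hand":1}]'
```

```text
clock: 19.38
ee_pos: [0.5464, -0.1842, 0.0359]
tool_rot: [[0.059, 0.998, 0.001], [0.998, -0.059, -0.001], [-0.001, 0.001, -1.0]]
ft_force: [-4.2, -1.3, 6.4]
gripper_width: 0.15
gripper_force: 59.8
```

```bash
python3 -m jog '[{"rx":0,"ry":0,"rz":0,"x":0.004,"y":-0.002,"z":-0.001,"hand":1},{"rx":0,"ry":0,"rz":0,"x":0.004,"y":-0.002,"z":-0.008,"hand":1},{"rx":0,"ry":0,"rz":0,"x":0,"y":0,"z":-0.02,"hand":1},{"rx":0,"ry":0,"rz":0,"x":0,"y":0,"z":-0.025,"hand":1},{"rx":0,"ry":0,"rz":0,"x":0,"y":0,"z":-0.025,"hand":1},{"rx":0,"ry":0,"rz":0,"x":0,"y":0,"z":-0.02,"hand":1},{"rx":0,"ry":0,"rz":0,"x":0,"y":0,"z":0,"hand":1}]'
python3 -m jog '[{"rx":0,"ry":0,"rz":0,"x":0.012,"y":0.0008,"z":0,"hand":1},{"rx":0,"ry":0,"rz":0,"x":0.0215,"y":0.0011,"z":0,"hand":1},{"rx":0,"ry":0,"rz":0,"x":0.0215,"y":0.0011,"z":0,"hand":1},{"rx":0,"ry":0,"rz":0,"x":0.0215,"y":0.0011,"z":0,"hand":1},{"rx":0,"ry":0,"rz":0,"x":0.0215,"y":0.0011,"z":0,"hand":1},{"rx":0,"ry":0,"rz":0,"x":0.0215,"y":0.0011,"z":0,"hand":1},{"rx":0,"ry":0,"rz":0,"x":0.0215,"y":0.0011,"z":0,"hand":1},{"rx":0,"ry":0,"rz":0,"x":0.0215,"y":0.0011,"z":0,"hand":1},{"rx":0,"ry":0,"rz":0,"x":0.0215,"y":0.0011,"z":0,"hand":1},{"rx":0,"ry":0,"rz":0,"x":0.0215,"y":0.0011,"z":0,"hand":1},{"rx":0,"ry":0,"rz":0,"x":0.0215,"y":0.0011,"z":0,"hand":1},{"rx":0,"ry":0,"rz":0,"x":0.0215,"y":0.0011,"z":0,"hand":1},{"rx":0,"ry":0,"rz":0,"x":0.0215,"y":0.0011,"z":0,"hand":1},{"rx":0,"ry":0,"rz":0,"x":0.0215,"y":0.0011,"z":0,"hand":1},{"rx":0,"ry":0,"rz":0,"x":0.0215,"y":0.0011,"z":0,"hand":1},{"rx":0,"ry":0,"rz":0,"x":0.0215,"y":0.0011,"z":0,"hand":1},{"rx":0,"ry":0,"rz":0,"x":0.0125,"y":0.0008,"z":0,"hand":1},{"rx":0,"ry":0,"rz":0,"x":0,"y":0,"z":0,"hand":1},{"rx":0,"ry":0,"rz":0,"x":0,"y":0,"z":0,"hand":1}]'
python3 - <<'E'
from h import *
v=np.array([.0577,.9983]);n=np.array([.9983,-.0577]);H=np.array([.5832,.1088])
print("to approach",totool([*(H+.06*v-.006*n),.037]))
E
```

```text
clock: 19.97
ee_pos: [0.5449, -0.175, 0.138]
tool_rot: [[0.057, 0.998, 0.007], [0.998, -0.057, -0.001], [-0.0, 0.007, -1.0]]
ft_force: [1.9, -1.0, -5.4]
gripper_width: 0.153
gripper_force: 59.2
clock: 21.55
ee_pos: [0.5796, 0.1717, 0.1318]
tool_rot: [[0.056, 0.998, -0.002], [0.998, -0.056, -0.001], [-0.001, -0.002, -1.0]]
ft_force: [0.8, -0.7, -5.0]
gripper_width: 0.151
gripper_force: 59.2
to approach [-0.00246286  0.0014564   0.09481288]
```

```bash
python3 -m jog '[{"rx":0,"ry":0,"rz":0,"x":0,"y":0.001,"z":0.015,"hand":1},{"rx":0,"ry":0,"rz":0,"x":0,"y":0,"z":0.025,"hand":1},{"rx":0,"ry":0,"rz":0,"x":0,"y":0,"z":0.025,"hand":1},{"rx":0,"ry":0,"rz":0,"x":0,"y":0,"z":0.02,"hand":1},{"rx":0,"ry":0,"rz":0,"x":0,"y":0,"z":0.007,"hand":1},{"rx":0,"ry":0,"rz":0,"x":0,"y":0,"z":0.002,"hand":1},{"rx":0,"ry":0,"rz":0,"x":0,"y":0,"z":0,"hand":1},{"rx":0,"ry":0,"rz":0,"x":0,"y":0,"z":0,"hand":1}]'
python3 -m jog '[{"rx":0,"ry":0,"rz":0,"x":0,"y":0,"z":0.001,"hand":1},{"rx":0,"ry":0,"rz":0,"x":0,"y":0,"z":0,"hand":1},{"rx":0,"ry":0,"rz":0,"x":0,"y":0,"z":0,"hand":1}]'
```

```text
clock: 22.22
ee_pos: [0.5828, 0.1701, 0.0408]
tool_rot: [[0.059, 0.998, 0.002], [0.998, -0.059, 0.0], [0.0, 0.002, -1.0]]
ft_force: [-0.7, -0.3, -5.6]
gripper_width: 0.152
gripper_force: 59.1
clock: 22.47
ee_pos: [0.5823, 0.1706, 0.0393]
tool_rot: [[0.058, 0.998, 0.001], [0.998, -0.058, 0.001], [0.001, 0.001, -1.0]]
ft_force: [0.0, -0.5, -5.6]
gripper_width: 0.15
gripper_force: 59.2
```

```bash
python3 -m jog '[{"rx":0,"ry":0,"rz":0,"x":0,"y":0,"z":0.002,"hand":1},{"rx":0,"ry":0,"rz":0,"x":0,"y":0,"z":0.001,"hand":1},{"rx":0,"ry":0,"rz":0,"x":0,"y":0,"z":0.0005,"hand":1},{"rx":0,"ry":0,"rz":0,"x":0,"y":0,"z":0,"hand":1},{"rx":0,"ry":0,"rz":0,"x":0,"y":0,"z":0,"hand":1}]'
python3 - <<'E'
from h import *
print("to home",totool([.5832,.1088,.036]),get_obs()["ft_force"])
E
```

```text
clock: 22.88
ee_pos: [0.5822, 0.1706, 0.0359]
tool_rot: [[0.058, 0.998, 0.001], [0.998, -0.058, 0.001], [0.001, 0.001, -1.0]]
ft_force: [-3.3, -0.6, 6.5]
gripper_width: 0.148
gripper_force: 60.7
to home [-0.06168178  0.00454622 -0.00014363] [-3.31784363 -0.641921    6.5171025 ]
```

```bash
python3 -m jog '[{"rx":0,"ry":0,"rz":0,"x":-0.005,"y":0,"z":-0.0008,"hand":1},{"rx":0,"ry":0,"rz":0,"x":-0.007,"y":0,"z":0,"hand":1},{"rx":0,"ry":0,"rz":0,"x":-0.007,"y":0,"z":0,"hand":1},{"rx":0,"ry":0,"rz":0,"x":-0.007,"y":0,"z":0,"hand":1},{"rx":0,"ry":0,"rz":0,"x":-0.007,"y":0,"z":0,"hand":1},{"rx":0,"ry":0,"rz":0,"x":-0.007,"y":0,"z":0,"hand":1},{"rx":0,"ry":0,"rz":0,"x":-0.007,"y":0,"z":0,"hand":1},{"rx":0,"ry":0,"rz":0,"x":-0.004,"y":0,"z":0,"hand":1},{"rx":0,"ry":0,"rz":0,"x":0,"y":0,"z":0,"hand":1},{"rx":0,"ry":0,"rz":0,"x":0,"y":0,"z":0,"hand":1}]'
python3 - <<'E'
from h import *
print("to home",totool([.5832,.1088,.036]),get_obs()["ft_force"])
E
```

```text
clock: 23.72
ee_pos: [0.579, 0.118, 0.0359]
tool_rot: [[0.059, 0.998, 0.0], [0.998, -0.059, -0.001], [-0.001, 0.0, -1.0]]
ft_force: [0.1, -1.6, 2.2]
gripper_width: 0.155
gripper_force: 60.2
to home [-8.94109309e-03  4.78024633e-03 -9.99611513e-05] [ 0.0922396  -1.56296978  2.17036726]
```

```bash
python3 -m jog '[{"rx":0,"ry":0,"rz":0,"x":-0.001,"y":0.001,"z":0,"hand":1},{"rx":0,"ry":0,"rz":0,"x":-0.001,"y":0.001,"z":0,"hand":1},{"rx":0,"ry":0,"rz":0,"x":-0.001,"y":0.001,"z":0,"hand":1},{"rx":0,"ry":0,"rz":0,"x":-0.001,"y":0.001,"z":0,"hand":1},{"rx":0,"ry":0,"rz":0,"x":0,"y":0.0005,"z":0,"hand":1},{"rx":0,"ry":0,"rz":0,"x":0,"y":0,"z":0,"hand":1}]'
python3 - <<'E'
from h import *
print("to home",totool([.5832,.1088,.036]),get_obs()["ft_force"])
E
python3 -m jog '[{"rx":0,"ry":0,"rz":0,"x":-0.001,"y":0,"z":0,"hand":1},{"rx":0,"ry":0,"rz":0,"x":-0.001,"y":0.0005,"z":0,"hand":1},{"rx":0,"ry":0,"rz":0,"x":0,"y":0,"z":0,"hand":1},{"rx":0,"ry":0,"rz":0,"x":0,"y":0,"z":0,"hand":1}]'
python3 - <<'E'
from h import *
print("to home",totool([.5832,.1088,.036]),get_obs()["ft_force"])
E
```

```text
clock: 24.22
ee_pos: [0.5833, 0.1158, 0.0359]
tool_rot: [[0.058, 0.998, 0.0], [0.998, -0.058, 0.0], [0.0, 0.0, -1.0]]
ft_force: [-1.9, 2.9, 4.1]
gripper_width: 0.151
gripper_force: 60.7
to home [-0.00697496  0.00028713 -0.00012337] [-1.93669789  2.92489689  4.11305674]
clock: 24.55
ee_pos: [0.5837, 0.1134, 0.0359]
tool_rot: [[0.058, 0.998, 0.001], [0.998, -0.058, 0.0], [0.0, 0.001, -1.0]]
ft_force: [-0.4, 3.7, 2.7]
gripper_width: 0.151
gripper_force: 60.6
to home [-0.00460558 -0.00026802 -0.00010181] [-0.39731482  3.71890545  2.664405  ]
```

```bash
python3 -m jog '[{"rx":0,"ry":0,"rz":0,"x":-0.001,"y":0,"z":0,"hand":1},{"rx":0,"ry":0,"rz":0,"x":-0.001,"y":0.0005,"z":0,"hand":1},{"rx":0,"ry":0,"rz":0,"x":0,"y":0,"z":0,"hand":1},{"rx":0,"ry":0,"rz":0,"x":0,"y":0,"z":0,"hand":1}]'
python3 - <<'E'
from h import *
print("to home",totool([.5832,.1088,.036]),get_obs()["ft_force"])
E
python3 -m jog '[{"rx":0,"ry":0,"rz":0,"x":-0.001,"y":0.0005,"z":0,"hand":1},{"rx":0,"ry":0,"rz":0,"x":-0.001,"y":0.0005,"z":0,"hand":1},{"rx":0,"ry":0,"rz":0,"x":0,"y":0,"z":0,"hand":1},{"rx":0,"ry":0,"rz":0,"x":0,"y":0,"z":0,"hand":1}]'
python3 - <<'E'
from h import *
print("to home",totool([.5832,.1088,.036]),get_obs()["ft_force"])
E
```

```text
clock: 24.88
ee_pos: [0.5837, 0.1115, 0.0359]
tool_rot: [[0.058, 0.998, -0.0], [0.998, -0.058, 0.0], [0.0, -0.0, -1.0]]
ft_force: [-1.4, 3.3, 5.3]
gripper_width: 0.154
gripper_force: 60.9
to home [-0.00274136 -0.0003103  -0.00010464] [-1.43317345  3.29628818  5.34317364]
clock: 25.22
ee_pos: [0.5837, 0.1105, 0.0359]
tool_rot: [[0.057, 0.998, -0.002], [0.998, -0.057, 0.002], [0.002, -0.002, -1.0]]
ft_force: [-4.9, 6.2, 9.5]
gripper_width: 0.151
gripper_force: 61.4
to home [-0.00174255 -0.00043689 -0.00010955] [-4.85882175  6.24088321  9.53747434]
```

```bash
python3 -m jog '[{"rx":0,"ry":0,"rz":0,"x":-0.0007,"y":0.0005,"z":-0.0003,"hand":1},{"rx":0,"ry":0,"rz":0,"x":-0.0007,"y":0.0005,"z":0,"hand":1},{"rx":0,"ry":0,"rz":0,"x":0,"y":0,"z":0,"hand":1},{"rx":0,"ry":0,"rz":0,"x":0,"y":0,"z":0,"hand":1}]'
python3 - <<'E'
from h import *
print("to home",totool([.5832,.1088,.036]),get_obs()["ft_force"])
E
python3 -m jog '[{"rx":0,"ry":0,"rz":0,"x":-0.0007,"y":0.0003,"z":-0.0003,"hand":1},{"rx":0,"ry":0,"rz":0,"x":-0.0005,"y":0.0002,"z":0,"hand":1},{"rx":0,"ry":0,"rz":0,"x":0,"y":0,"z":0,"hand":1},{"rx":0,"ry":0,"rz":0,"x":0,"y":0,"z":0,"hand":1},{"rx":0,"ry":0,"rz":0,"x":0,"y":0,"z":0,"hand":1},{"rx":0,"ry":0,"rz":0,"x":0,"y":0,"z":0,"hand":1},{"rx":0,"ry":0,"rz":0,"x":0,"y":0,"z":0,"hand":1}]'
python3 - <<'E'
from h import *
print("to home",totool([.5832,.1088,.036]),get_obs()["ft_force"])
E
```

```text
clock: 25.55
ee_pos: [0.5838, 0.1097, 0.0359]
tool_rot: [[0.056, 0.998, -0.004], [0.998, -0.056, 0.002], [0.002, -0.004, -1.0]]
ft_force: [-7.7, 7.5, 10.0]
gripper_width: 0.151
gripper_force: 61.5
to home [-9.28654049e-04 -5.28858349e-04 -8.17920074e-05] [-7.68848244  7.48338127 10.01333889]
clock: 26.13
ee_pos: [0.5838, 0.1085, 0.036]
tool_rot: [[0.056, 0.998, -0.005], [0.998, -0.056, 0.002], [0.002, -0.005, -1.0]]
ft_force: [-9.1, 8.0, 9.1]
gripper_width: 0.147
gripper_force: 61.3
to home [ 2.21033259e-04 -5.77377545e-04 -3.05518445e-05] [-9.10283343  7.97355242  9.09705147]
```

```bash
python3 -m jog '[{"rx":0,"ry":0,"rz":0,"x":-0.001,"y":0,"z":-0.0003,"hand":1},{"rx":0,"ry":0,"rz":0,"x":0,"y":0,"z":0,"hand":1},{"rx":0,"ry":0,"rz":0,"x":0,"y":0,"z":0,"hand":1}]'
python3 - <<'E'
from h import *
print("to home",totool([.5832,.1088,.036]),get_obs()["ft_force"])
E
python3 -m jog '[{"rx":0,"ry":0,"rz":0,"x":-0.001,"y":0,"z":0,"hand":1},{"rx":0,"ry":0,"rz":0,"x":0,"y":0,"z":0,"hand":1},{"rx":0,"ry":0,"rz":0,"x":0,"y":0,"z":0,"hand":1}]'
python3 - <<'E'
from h import *
print("to home",totool([.5832,.1088,.036]),get_obs()["ft_force"])
E
```

```text
clock: 26.38
ee_pos: [0.5837, 0.1084, 0.036]
tool_rot: [[0.055, 0.998, -0.005], [0.998, -0.055, 0.003], [0.003, -0.005, -1.0]]
ft_force: [-8.5, 9.2, 6.6]
gripper_width: 0.149
gripper_force: 60.8
to home [ 3.70559807e-04 -5.28079640e-04 -1.85752508e-05] [-8.53589966  9.24347038  6.64242247]
clock: 26.63
ee_pos: [0.5837, 0.1083, 0.036]
tool_rot: [[0.055, 0.998, -0.004], [0.998, -0.055, 0.004], [0.004, -0.005, -1.0]]
ft_force: [-7.1, 12.1, 5.0]
gripper_width: 0.148
gripper_force: 60.8
to home [ 4.64976470e-04 -5.74869523e-04  2.40207105e-05] [-7.07722402 12.08491857  4.95322843]
```

```bash
python3 -m jog '[{"rx":0,"ry":0,"rz":0,"x":-0.0004,"y":0.0006,"z":0,"hand":1},{"rx":0,"ry":0,"rz":0,"x":0,"y":0,"z":0,"hand":1},{"rx":0,"ry":0,"rz":0,"x":0,"y":0,"z":0,"hand":1},{"rx":0,"ry":0,"rz":0,"x":0,"y":0,"z":0,"hand":1},{"rx":0,"ry":0,"rz":0,"x":0,"y":0,"z":0,"hand":1},{"rx":0,"ry":0,"rz":0,"x":0,"y":0,"z":0,"hand":1}]'
python3 -m jog '[{"rx":0,"ry":0,"rz":0,"x":0.001,"y":-0.001,"z":0,"hand":1},{"rx":0,"ry":0,"rz":0,"x":0.001,"y":-0.0005,"z":0,"hand":1},{"rx":0,"ry":0,"rz":0,"x":0,"y":0,"z":0,"hand":1}]'
```

```text
clock: 27.13
ee_pos: [0.5838, 0.1083, 0.036]
tool_rot: [[0.054, 0.999, -0.005], [0.999, -0.054, 0.004], [0.004, -0.006, -1.0]]
ft_force: [-8.8, 12.7, 7.6]
gripper_width: 0.149
gripper_force: 61.3
clock: 27.38
ee_pos: [0.5836, 0.1084, 0.0359]
tool_rot: [[0.056, 0.998, -0.003], [0.998, -0.056, 0.002], [0.002, -0.003, -1.0]]
ft_force: [-2.6, 9.3, 3.1]
gripper_width: 0.154
gripper_force: 60.4
```

```bash
python3 -m jog '[{"rx":0,"ry":0,"rz":0,"x":0.001,"y":-0.0003,"z":0,"hand":1},{"rx":0,"ry":0,"rz":0,"x":0.0005,"y":0,"z":0,"hand":1},{"rx":0,"ry":0,"rz":0,"x":0,"y":0,"z":0,"hand":1},{"rx":0,"ry":0,"rz":0,"x":0,"y":0,"z":0,"hand":0.65},{"rx":0,"ry":0,"rz":0,"x":0,"y":0,"z":0,"hand":0.65},{"rx":0,"ry":0,"rz":0,"x":0,"y":0,"z":0,"hand":0.65},{"rx":0,"ry":0,"rz":0,"x":0,"y":0,"z":-0.02,"hand":0.65},{"rx":0,"ry":0,"rz":0,"x":0,"y":0,"z":-0.03,"hand":0.65},{"rx":0,"ry":0,"rz":0,"x":0,"y":0,"z":-0.03,"hand":0.65},{"rx":0,"ry":0,"rz":0,"x":-0.03,"y":0,"z":-0.03,"hand":0.65},{"rx":0,"ry":0,"rz":0,"x":-0.04,"y":0,"z":-0.01,"hand":0},{"rx":0,"ry":0,"rz":0,"x":-0.03,"y":0,"z":0,"hand":0},{"rx":0,"ry":0,"rz":0,"x":0,"y":0,"z":0,"hand":0},{"rx":0,"ry":0,"rz":0,"x":0,"y":0,"z":0,"hand":0}]'
python3 - <<'E'
from h import *
snap("wrist","wA.png");im,i=load("wA.png");g=im.max(2)
v=np.array([.0577,.9983]);J=np.array([.5782,.0295])
fin(im,i,(250,20,390,240));print("expected fin",J+.079*v)
# fence/blade region: project lines along wing direction at fence distances 30..90 mm, sample profile across v
S=np.load("sample.npz");vw=S["vw"];K=i["camera_matrix"];E=i["extrinsics"]
def pix(p):q=K@(E[:3,:3]@p+E[:3,3]);return q[:2]/q[2]
nw=np.array([vw[1],-vw[0]]);nw*=np.sign(-nw[1])   # outward (-v)
for s in (.03,.045,.06,.075,.088):
    print(s,[int(g[int(round(y)),int(round(x))]) for x,y in [pix(np.r_[J+s*vw+o*nw,.02]) for o in np.arange(-.02,.0301,.002)]])
E
```

```text
clock: 28.55
ee_pos: [0.5791, 0.0047, 0.1566]
tool_rot: [[0.064, 0.998, 0.001], [0.998, -0.064, -0.001], [-0.001, 0.001, -1.0]]
ft_force: [-0.2, 1.4, 0.7]
gripper_width: 0.893
gripper_force: 0.0
(296.0, 194.5) [np.float64(0.0256), np.float64(0.0131)] fin [0.56370747 0.00821517] yaw -0.09091078073993457
(343.5, 181.5) [np.float64(0.0491), np.float64(0.0464)] fin [0.59924413 0.01546388] yaw 1.5069461928197583
(312.9999694824219, 51.49999237060547) [np.float64(0.0127), np.float64(0.0379)] fin [0.58282967 0.10461432] yaw -0.058083915563408785
(286.68829345703125, 66.26559448242188) [np.float64(0.0081), np.float64(0.0575)] fin [0.56487533 0.09610756] yaw -0.03183568174815674
(263.5692138671875, 70.74615478515625) [np.float64(0.0101), np.float64(0.0636)] fin [0.54930152 0.09406253] yaw -0.04573435887767174
expected fin [0.5827583 0.1083657]
0.03 [121, 122, 122, 121, 120, 122, 120, 114, 136, 157, 154, 156, 160, 158, 154, 146, 153, 154, 156, 154, 150, 154, 159, 158, 158, 158]
0.045 [120, 121, 121, 121, 121, 120, 121, 116, 138, 157, 154, 154, 157, 157, 154, 142, 152, 154, 156, 154, 148, 153, 154, 153, 154, 152]
0.06 [108, 107, 108, 109, 111, 110, 108, 107, 139, 157, 154, 153, 157, 159, 154, 140, 148, 153, 154, 154, 144, 142, 144, 142, 143, 143]
0.075 [110, 107, 108, 108, 109, 109, 110, 109, 122, 156, 153, 152, 156, 156, 155, 137, 146, 152, 153, 153, 143, 144, 146, 146, 144, 142]
0.088 [107, 106, 105, 108, 109, 108, 108, 109, 123, 154, 154, 150, 154, 156, 155, 144, 145, 152, 152, 152, 152, 150, 150, 151, 151, 149]
```

The blade/fence seam sits 10 mm outside the pivot axis, as it should. It runs parallel to the bracket's wing over its whole length, and the gauge is home and free of the gripper. I'm handing in.

```bash
python3 -c "
from plant import *
print(job_done(),get_obs()['clock'])"
```

```text
the job is handed in; nothing more can be done
the job is handed in; nothing more can be done
```

I handed the job in at about 28.6 s: I locked the gauge in the bracket's corner at about 1.54 rad, pushed it home in the jig at about 15 N, and released it with the fence parallel to the bracket's wing in the last camera image; no verdict was returned.

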